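# Load the tube reader and hold its shutter open

## Robot

A 6-joint arm with a two-finger parallel gripper is mounted at the origin on the work surface. World frame = base frame: x ahead of the robot, y to its left, z up, the work surface at z = 0. Lengths are in mm, angles in rad, forces in N, time in s.
With the tool pointing down it reaches from about 350 to 975 mm from the base axis. Payload 7.1 kg.
Tool frame: the origin (TCP) lies on the centre line of the jaws, within the pads' length; the fingertips stand 17 mm ahead of it and the grasp point (between the pads) lies 2 mm behind it; z points along the fingers, y is the direction in which the jaws open and shut (so a half turn about z gives the same grasp; the last joint's range is limited). The gripper opens to 88 mm and grips with 3 to 60 N. Pads are 20 mm wide; open, the fingers measure 115 mm over their backs; the gripper's body (75 mm by 178 mm) begins 61 mm behind the grasp point.
Start: joints at [1.167, 0.423, 1.63, -0, 1.089, -0.019], TCP at [234.576, 579.292, 239.675] pointing down, gripper open.
Joint ranges: [-3, 3], [-0.9, 2.11], [0.09, 2.58], [-1.31, 4.45], [0.11, 2.69], [-2.54, 2.54]. Speed limits (rad/s): [2.39, 2.39, 3.01, 3.14, 3.14, 3.14].

## Interface

Orientations are given as a rotation vector (axis times angle).
In Python, from workcell import ctrl, imaging, workorder gives the robot as it stands. The module is installed in compiled form; this text tells all that it offers.
- The arm moves only by the shell command python3 -m crank 'ROWS' [OPENING]. ROWS is JSON, a list of rows, each an object with "travel": the shift along the tool's x, y, z as a fraction of full scale, a list of three; "turn": the turn about the tool's z as a fraction of full scale. In form: [{"travel": [dx, dy, dz], "turn": turn}, ...]. A call has 1 to 20 rows; each row shifts and turns the pose as measured when the row begins, along the tool's axes as they then stand; what a row does not reach is not made up. Full scale, the value 1, is 5 cm for a shift and 0.1 rad for a turn. A row lasts 1/10 s, in which the tool goes at most 50 mm and 8.59 degrees, less where a joint would pass 70% of its speed; a pose out of reach is approached as far as the arm can. A call with a number of a shift or a turn outside -1 to 1 is refused whole. A call with a gripper value outside its range is refused whole. OPENING is the gripper command: -1 is shut, 1 is fully open, values between are in proportion, set as the call begins (- or left out, the last holds). The fingers move at their own pace and stop on an object; the grip force is fixed at half the most. Time passes only in rows, so rows that do not move let the fingers close. It gives the time, the measured TCP pose, the force and the opening at its end, in the units of the state.
- ctrl.get_obs(): the state, without advancing time (a new reading comes with each control period).
- imaging.get_image(name): name is "scene" or "top" or "wrist"; returns the picture (420x560x3 uint8, blue, green, red); there is no depth.
- imaging.camera_info(name): a dict with "camera_matrix" (3x3 intrinsics, pixels), "rvec" (rotation vector, rad) and "tvec" (3), from world to camera coordinates, as OpenCV has them. Camera axes: x right, y down, z forward; pixel columns grow to the right and rows downward; lengths in mm; the calibration is good to about 2 mm. A picture is of the moment at which its call begins: read the wrist's pose just before it. camera_info takes no time and is no camera call; for the wrist camera it gives the pose at the moment of the call.
- workorder.close_job(): hands the job in, once; it reports no verdict.
The state is a dict: "t": time; "qpos": joint angles; "qvel": joint speeds; "joint_torque": joint torques, N m; "ee_pos": TCP position; "orientation": TCP orientation; "ft_force": force on the tool from outside, world axes, zero at the start; "moment": the same for the moment, N m; "width": finger opening in mm.
Only numpy, scipy, OpenCV 4.12 (cv2) and the standard library are available. Lean on these libraries where they do the work, as an engineer would, in place of code of your own. Each camera call takes 0.05 s, during which the arm holds its last target.

## Task

Load the tube reader: take the tube carrier with the blue caps, hang it over the rail at the rail's green end, slide it along the rail without lifting it off until its middle is level with the red pointer, and let go of it. Then pull the reader's spring-return shutter knob out towards you until its orange pointer lines up with the orange line on the clip beside it, and keep it there: finish while still holding the knob at the line, because it springs shut if released. Leave the yellow-capped carrier and everything else on the bench where they are.

Things in the scene. Friction and masses are not known exactly. Their poses are not given: they have to be found in the camera images.
- blue_carrier_center (a point): Centre, half-way up, of the loose blue-capped tube carrier, a white saddle 68 mm along its x, 36 mm along its y, 135 mm tall, standing upright. A slot 24 mm wide (in x), open below, runs through along y; its V roof (90 deg) peaks 17.5 mm above this point. Blue grip tab on top, 24 mm in x by 16 mm in y, 27.5 to 67.5 mm above this point. Hung on the rail, this point is 119.5 mm above the bench.
- blue_carrier: The same blue-capped carrier (0.11 to 0.22 kg); origin at the centre of its underside, 67.5 mm below the point above; z up, y along its slot; the same after a half turn. A blue-capped tube on each side at x = +-25 mm, cap tops 81 mm above the underside.
- yellow_carrier_center (a point): Centre, half-way up, of an identical carrier with yellow caps and yellow tab, standing on the bench beside the blue one on either side; not to be moved.
- yellow_carrier: The same yellow-capped carrier; origin at the centre of its underside.
- station: Fixed tube reader, placed and turned anew each time. Origin on the bench under the rail; x away from the robot, y along the rail to its green end. Round rail 10 mm thick along y at x = 0, 130 mm up, y -50 to 220 mm, end posts 136 mm tall; green from y 145 mm. White light box behind it, x 55 to 160 mm, 100 mm tall. Shutter track 40 mm tall, 50 mm wide, at y = -150 mm, x -115 to 45 mm.
- load_mid (a point): Middle of the green end, on the rail's axis, 130 mm above the bench; the carrier, 36 mm long along the rail, fits here between the post and the plain part. Axes as station.
- red_pointer (a point): Tip of the red pointer of the blue reading head on top of the light box, 48 mm behind the rail's axis and 114 mm above the bench; the carrier's middle must be level with it along the rail. Head clamped at a new place along y each time; no part of it is more than 122 mm above the bench. Axes as station.
- shutter (a joint): Travel of the shutter slide in m: 0 shut, growing as it is pulled towards the robot (along -x of station), at most 0.080. A spring pulls it shut: about 2.4 N at 0 and 0.8 N more for each 10 mm.
- knob (a point): Centre of the black round shutter knob with orange ring: upright post 18 mm in diameter from 47 to 95 mm above the bench, this point 75 mm above the bench. Moves with the slide. Its carriage plate (36 x 40 mm) lies just under it. Axes as station.
- knob_pointer (a point): Tip of the orange pointer on the side of the knob's carriage (29 mm to -y of the knob's axis, 45.5 mm above the bench). Moves with the slide.
- clip_line (a point): Middle of the orange line across the top of the small blue clip (12 x 16 x 45 mm tall) beside the track, 38 mm to -y of the knob's axis: the mark for the knob's pointer, along x of station. Clamped 30 to 65 mm from the shut position, at a new place each time. Axes as station.
- rack: Bystander: green tube rack with small tubes, 200 x 95 x 50 mm plus tubes to 76 mm; origin under its centre.
- bottle: Bystander: amber bottle, 64 mm in diameter, 150 mm tall; origin under its centre.
- beaker: Bystander: glass beaker, 70 mm in diameter, 90 mm tall; origin under its centre.
- vial: Bystander: small clear jar with red cap, 28 mm in diameter, 45 mm tall; origin under its centre.
- tip_box: Bystander: orange box of pipette tips, 90 x 120 x 55 mm; origin under its centre.
- pipette: Bystander: white and blue hand pipette lying on the bench, 260 mm long along its x, 30 mm thick; origin on the bench near its middle.
Things that resemble listed ones, but are neither listed nor needed, are in the scene too. Leave any purple look-alike of the blue_carrier alone.

How it is judged (in metres and radians):
On the way, in this order (a step that is already met when the one before it is completed fails the run):
1. the blue-capped carrier hangs over the rail at its green end (x of blue_carrier_center in the frame of station between -0.012 and 0.012 m and z of blue_carrier_center in the frame of station between 0.111 and 0.127 m and angle between blue_carrier_center's own z axis and vertical below 0.2 rad and y of blue_carrier_center in the frame of load_mid between -0.035 and 0.03 m), for 0.2 s.
2. the carrier hangs on the rail level with the red pointer, let go, with the shutter still shut (x of blue_carrier_center in the frame of station between -0.012 and 0.012 m and z of blue_carrier_center in the frame of station between 0.111 and 0.127 m and angle between blue_carrier_center's own z axis and vertical below 0.2 rad and y of blue_carrier_center in the frame of red_pointer between -0.008 and 0.008 m and contact force between blue_carrier and the fingers below 0.05 N and contact force between blue_carrier and station above 0.3 N and linear speed of blue_carrier below 0.03 m/s and value of joint shutter below 0.008 m), for 0.2 s.
At the end, for the whole second after the job is handed in: Blue-capped carrier hanging upright on the rail (12 deg), its middle within 8 mm of the red pointer along the rail, at rest, untouched by the fingers; shutter knob still, held by the fingers (over 1 N), its pointer within 5 mm of the clip's line, no carrier against it (x of blue_carrier_center in the frame of station between -0.012 and 0.012 m and z of blue_carrier_center in the frame of station between 0.111 and 0.127 m and angle between blue_carrier_center's own z axis and vertical below 0.2 rad and y of blue_carrier_center in the frame of red_pointer between -0.008 and 0.008 m and contact force between blue_carrier and the fingers below 0.05 N and contact force between blue_carrier and station above 0.3 N and linear speed of blue_carrier below 0.03 m/s and x of knob_pointer in the frame of clip_line between -0.005 and 0.005 m and contact force between the fingers and shutter above 1 N and velocity of joint shutter between -0.01 and 0.01 m/s and contact force between shutter and blue_carrier below 0.05 N and contact force between shutter and yellow_carrier below 0.05 N); the arm keeps its last pose, push and grip.
It fails at once if the blue-capped carrier is set on or lifted off the rail away from the green end (x of blue_carrier_center in the frame of station between -0.012 and 0.012 m and z of blue_carrier_center in the frame of station between 0.135 and 0.165 m and y of blue_carrier_center in the frame of load_mid between -0.25 and -0.05 m).
It fails at once if the yellow-capped carrier is moved more than 25 mm (distance of yellow_carrier from where it was at the start of the episode above 0.025 m).
It fails at once if another thing on the bench is moved more than 30 mm (distance of any of rack, bottle, beaker, vial, tip_box, pipette from where it was at the start of the episode above 0.03 m).
It also fails if it takes over 54 s, if anything falls off the work surface, if the arm or the gripper's body presses on something with over 40 N, if the wrist force passes 120 N, or if a joint passes its speed limit or range.

## Working session

There is one attempt and no reset: what is moved stays moved. The work goes in short steps, Python scripts to look and compute and a shell command to move; the robot and the scene stay as the last step left them, time stands still between calls to the robot, and variables do not carry over. Pictures are saved under pics/ and viewed, and the job is handed in when it is done.

```bash
mkdir -p pics; cat > h.py <<'E'
import numpy as np, cv2
from workcell import ctrl, imaging, workorder
def snap(n,f):
    im=imaging.get_image(n); cv2.imwrite('pics/'+f,im); return im
def ray(info,uv):
    K=np.array(info['camera_matrix']);R=cv2.Rodrigues(np.array(info['rvec'],float))[0];t=np.array(info['tvec'],float).ravel()
    d=R.T@np.linalg.inv(K)@np.array([uv[0],uv[1],1.]); return -R.T@t,d
def atz(info,uv,z):
    c,d=ray(info,uv); return c+d*(z-c[2])/d[2]
def proj(info,P):
    K=np.array(info['camera_matrix'],float)
    return cv2.projectPoints(np.array(P,float).reshape(-1,1,3),np.array(info['rvec'],float),np.array(info['tvec'],float),K,None)[0].reshape(-1,2)
E
python3 - <<'E'
from h import *
import json
o=ctrl.get_obs();print(o)
for n in ['scene','top','wrist']:
    i=imaging.camera_info(n); print(n,i, ray(i,(280,210)))
    snap(n,n+'0.png')
E
```

```text
{'t': 0.0, 'qpos': array([ 1.16702178e+00,  4.23855686e-01,  1.63067698e+00, -1.04302908e-06,
        1.08853519e+00, -1.90017115e-02]), 'qvel': array([ 0.00025732,  0.00040277,  0.00090415, -0.00038888, -0.00175838,
       -0.00065087]), 'joint_torque': array([-9.10376389e-05, -5.44622111e+01, -2.73660475e+01,  6.45661284e-02,
        2.26156774e-02, -1.01964222e-04]), 'ee_pos': array([234.37066511, 578.8442842 , 238.89749648]), 'orientation': array([-6.00618344e-01, -3.08332902e+00,  2.26574891e-03]), 'ft_force': array([-0.21285791, -0.44746834,  0.81229542]), 'moment': array([-0.01895217,  0.00810446,  0.00710394]), 'width': 87.95823237101047}
scene {'camera_matrix': array([[417.93033824,   0.        , 287.62054736],
       [  0.        , 417.93033824, 209.61528481],
       [  0.        ,   0.        ,   1.        ]]), 'rvec': array([ 2.16723507,  0.49575557, -0.28318327]), 'tvec': array([-469.70919883,  -43.86525202, 1439.81955132])} (array([ 965.94978471, -840.124622  ,  810.40907268]), array([-0.38751718,  0.70379004, -0.59568729]))
top {'camera_matrix': array([[484.02057993,   0.        , 276.75802607],
       [  0.        , 484.02057993, 204.3728035 ],
       [  0.        ,   0.        ,   1.        ]]), 'rvec': array([ 2.1960501 , -2.14660251,  0.13165455]), 'tvec': array([-1.27756417e+00,  5.16126673e+02,  1.44424477e+03])} (array([ 356.30643594,   27.13364619, 1491.48945862]), array([ 0.0970763 , -0.01828264, -0.99519946]))
wrist {'camera_matrix': array([[332.85955821,   0.        , 281.32339737],
       [  0.        , 332.85955821, 209.91860092],
       [  0.        ,   0.        ,   1.        ]]), 'rvec': array([-2.40844098, -1.62329213, -0.22251515]), 'tvec': array([-623.7210375 ,  -31.79693487,  390.0407559 ])} (array([164.65687303, 606.93391957, 383.00143654]), array([ 0.24971711, -0.10715775, -0.96237958]))
```

View pics/scene0.png

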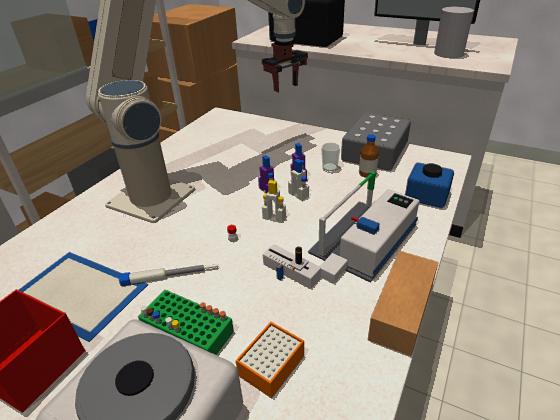

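View pics/top0.png

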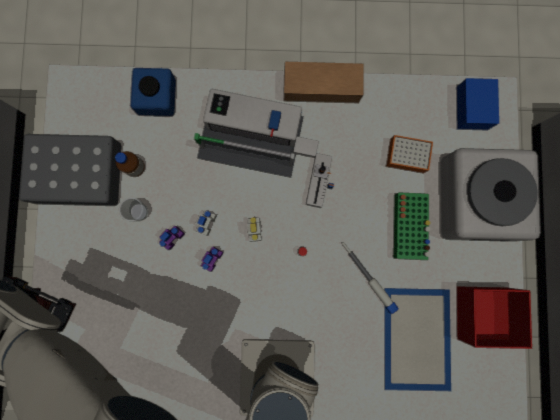

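View pics/wrist0.png

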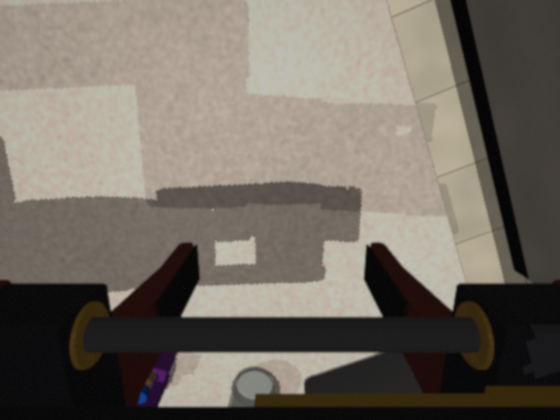

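The top picture shows four carriers:
- (206,222): white with blue caps and tab.
- (172,237) and (212,258): purple look-alikes.
- (254,228): yellow.

The description fits (206,222). I'll check it in a close crop.

```bash
python3 - <<'E'
from h import *
a=cv2.imread('pics/top0.png');b=cv2.imread('pics/scene0.png')
cv2.imwrite('pics/c1.png',cv2.resize(a[195:275,150:275],None,fx=6,fy=6,interpolation=cv2.INTER_CUBIC))
cv2.imwrite('pics/c2.png',cv2.resize(b[135:225,245:345],None,fx=6,fy=6,interpolation=cv2.INTER_CUBIC))
cv2.imwrite('pics/c3.png',cv2.resize(a[85:215,190:345],None,fx=5,fy=4.6,interpolation=cv2.INTER_CUBIC)[:, :775])
cv2.imwrite('pics/c4.png',cv2.resize(b[165:285,255:425],None,fx=4.5,fy=4.5,interpolation=cv2.INTER_CUBIC))
E
```

```text
(no output)
```

View pics/c1.png

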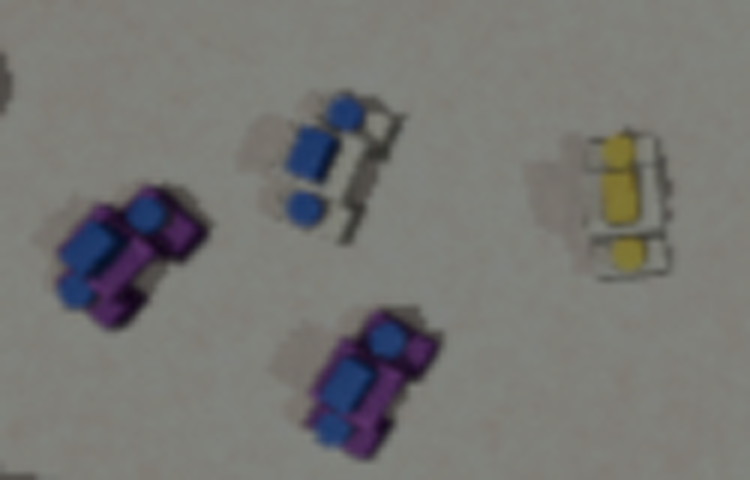

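View pics/c2.png

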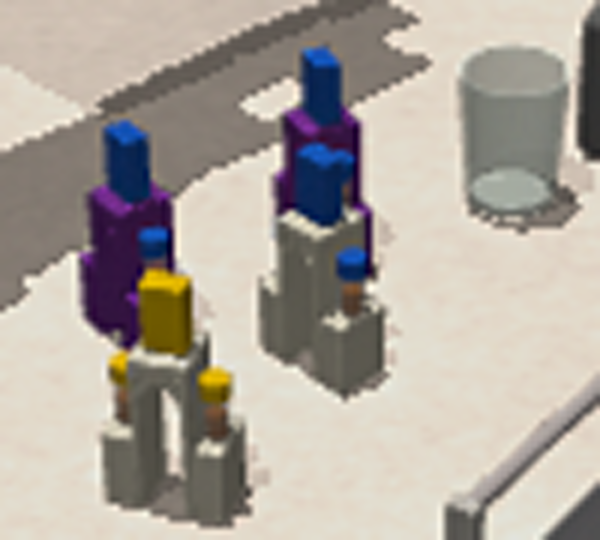

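View pics/c3.png

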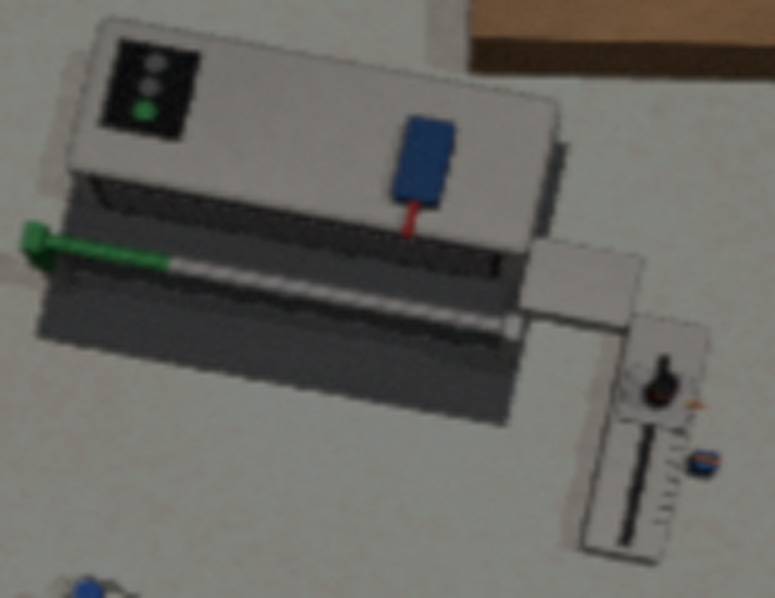

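View pics/c4.png

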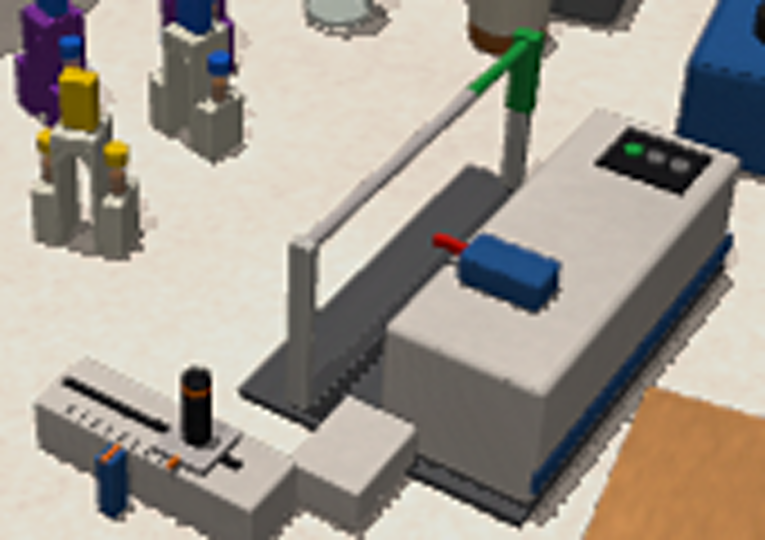

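The close crop confirms it: the white saddle with the blue tab and caps at top (206,222) is the one I want. The purple pair and the yellow carrier are out. Next I'll fit the station pose from features in both views.

```bash
cat > fit.py <<'E'
from h import *
from scipy.optimize import least_squares
T=imaging.camera_info('top');S=imaging.camera_info('scene')
c3=lambda x,y:((x+.5)/5-.5+190,(y+.5)/4.6-.5+85)
c4=lambda x,y:((x+.5)/4.5-.5+255,(y+.5)/4.5-.5+165)
# params: X,Y,th, yl,yr, red y, knob x, clip x
def pts(p):
    yl,yr,ry,kx,cx=p[3:]
    return dict(gp=(0,220,136),pp=(0,-50,136),fr=(55,yr,100),br=(160,yr,100),bl=(160,yl,100),fl=(55,yl,100),red=(48,ry,114),kt=(kx,-150,95),kp=(kx,-179,45.5),clip=(cx,-188,45))
obs=[('gp',T,c3(35,238)),('pp',T,c3(513,325)),('fr',T,c3(523,248)),('br',T,c3(557,102)),('bl',T,c3(107,18)),('fl',T,c3(73,168)),('red',T,c3(407,233)),('kt',T,c3(663,375)),('kp',T,c3(702,405)),('clip',T,c3(703,461)),
('gp',S,c4(530,38)),('pp',S,c4(302,243)),('fr',S,c4(390,325)),('br',S,c4(547,390)),('bl',S,c4(737,160)),('fl',S,c4(600,112)),('red',S,c4(437,239)),('kt',S,c4(197,373)),('kp',S,c4(171,467)),('clip',S,c4(111,452))]
def W(p,q):
    c,s=np.cos(p[2]),np.sin(p[2]); q=np.array(q,float)
    return np.array([p[0]+c*q[0]-s*q[1],p[1]+s*q[0]+c*q[1],q[2]])
def res(p):
    P=pts(p); return np.concatenate([proj(i,W(p,P[n]))[0]-np.array(uv) for n,i,uv in obs])
a=atz(T,c3(35,238),136);b=atz(T,c3(513,325),136);d=(a-b)/np.linalg.norm(a-b);print(a,b,np.linalg.norm(a-b))
th=np.arctan2(-d[0],d[1]);o=b+50*d
p0=[o[0],o[1],th,200,-60,50,0,-50]
if __name__=='__main__':
    r=least_squares(res,p0,loss='soft_l1');p=r.x;print(np.round(p,3))
    for (n,i,_),e in zip(obs,res(p).reshape(-1,2)):print(n,np.round(e,1))
    P=pts(p)
    for n in P:print(n,np.round(W(p,P[n]),1))
    print('load',W(p,(0,182,130)))
    np.save('st.npy',p)
E
python3 fit.py
```

```text
[694.12439574 244.76713426 136.        ] [646.03507509 -29.19719769 136.        ] 278.1529038873558
[ 6.55634e+02  2.57230e+01 -1.79000e-01  2.18027e+02 -5.25550e+01
  1.59950e+01 -9.29100e+00 -4.57110e+01]
gp [ 0.9 -0.2]
pp [-2.  -0.3]
fr [0.  1.2]
br [ 0.2 -1.1]
bl [ 0.7 -1. ]
fl [-0.1  0.2]
red [-0.1  0.9]
kt [0.2 1.6]
kp [0.1 0. ]
clip [0.5 0.1]
gp [-0.5 -0.3]
pp [ 2.  -1.5]
fr [-0.8 -1. ]
br [0.7 0.2]
bl [ 1.5 -0.1]
fl [-1.2 -0.9]
red [-0.1 -0.1]
kt [0.5 0.7]
kp [-0.1  0.3]
clip [-0.   0.1]
gp [694.9 242.2 136. ]
pp [646.7 -23.5 136. ]
fr [700.4 -35.8 100. ]
br [803.7 -54.5 100. ]
bl [852.  211.7 100. ]
fl [748.6 230.4 100. ]
red [705.7  32.9 114. ]
kt [ 619.7 -120.2   95. ]
kp [ 614.6 -148.7   45.5]
clip [ 577.1 -151.1   45. ]
load [688.10242224 204.80336266 130.        ]
```

```bash
sed -i 's/gp=(0,220,136),pp=(0,-50,136)/gp=(0,224,136),pp=(0,-54,136)/' fit.py; sed -i 's/o=b+50\*d/o=b+54*d/' fit.py; python3 fit.py | grep -v '^\(f\|b\)[rl]'
python3 - <<'E'
from h import *
from scipy.optimize import least_squares
T=imaging.camera_info('top');S=imaging.camera_info('scene')
c1=lambda x,y:np.array(((x+.5)/6-.5+150,(y+.5)/6-.5+195))
c2=lambda x,y:np.array(((x+.5)/6-.5+245,(y+.5)/6-.5+135))
obs=[(T,(25,0,80),c1(346,112)),(T,(-25,0,80),c1(306,208)),(T,(0,0,133),c1(312,151)),(S,(-25,0,79),c2(351,258)),(S,(25,0,79),c2(341,160)),(S,(0,0,135),c2(318,155))]
def W(p,q):
    c,s=np.cos(p[2]),np.sin(p[2]);return np.array([p[0]+c*q[0]-s*q[1],p[1]+s*q[0]+c*q[1],q[2]])
for x,y in[(346,112),(306,208)]:print(atz(T,c1(x,y),81))
f=lambda p:np.concatenate([proj(i,W(p,q))[0]-u for i,q,u in obs])
r=least_squares(f,[560,140,-.3],loss='soft_l1');print(r.x,np.round(f(r.x).reshape(-1,2),1).tolist())
# verify outline: base corners in scene & top
for i,n in((T,'top'),(S,'scene')):
    im=cv2.imread(f'pics/{n}0.png')
    k=5;im=cv2.resize(im,None,fx=k,fy=k,interpolation=cv2.INTER_CUBIC)
    for z,hx,hy in((0,34,18),(135,12,8)):
        q=[W(r.x,(a*hx,b*hy,z)) for a,b in((1,1),(1,-1),(-1,-1),(-1,1))]
        cv2.polylines(im,[np.int32((proj(i,q)+.5)*k-.5)],True,(0,255,0) if z else (0,0,255),1)
    u=proj(i,W(r.x,(0,0,60)))[0]*k
    a=im[int(u[1])-180:int(u[1])+180,int(u[0])-180:int(u[0])+180]
    cv2.imwrite(f'pics/ov_{n}.png',a)
cv2.imwrite('pics/ov.png',np.hstack([cv2.imread('pics/ov_top.png'),cv2.imread('pics/ov_scene.png')]))
E
```

```text
[694.12439574 244.76713426 136.        ] [646.03507509 -29.19719769 136.        ] 278.1529038873558
[ 6.55627e+02  2.53360e+01 -1.78000e-01  2.18273e+02 -5.23100e+01
  1.63100e+01 -9.48900e+00 -4.59170e+01]
gp [-0.3 -0.4]
pp [-0.5 -0. ]
red [-0.1  0.9]
kt [0.4 1.6]
kp [0.2 0. ]
clip [0.6 0.1]
gp [-0.  -0.8]
pp [ 1.1 -0.6]
red [-0.1 -0.1]
kt [0.5 0.8]
kp [-0.1  0.4]
clip [-0.1  0.2]
gp [695.3 245.8 136. ]
pp [646.1 -27.8 136. ]
red [705.8  32.9 114. ]
kt [ 619.7 -120.6   95. ]
kp [ 614.6 -149.2   45.5]
clip [ 577.1 -151.6   45. ]
load [687.87244319 204.45661895 130.        ]
[479.397044   213.42775723  81.        ]
[432.24957538 231.0255975   81.        ]
[ 4.55743155e+02  2.21918470e+02 -3.94324808e-01] [[0.4, 0.2], [-0.1, -0.1], [-0.1, 0.2], [-9.9, -5.5], [1.9, 16.6], [0.5, -0.3]]
```

View pics/ov.png

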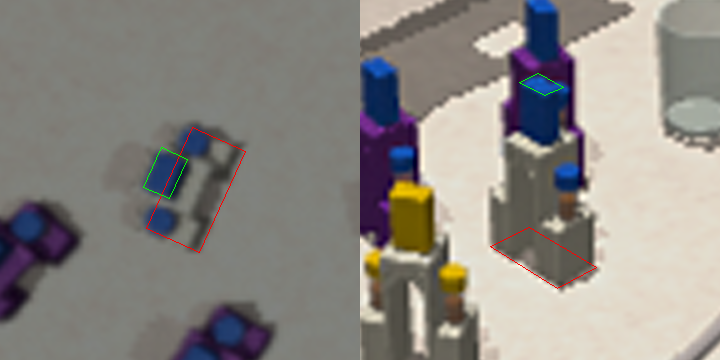

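The overlay fits both views: carrier at about (456, 222), yaw -0.394. Now a helper to turn a target into rows, then hover above the carrier.

```bash
cat >> h.py <<'E'
def go(x,y,z,ang=None):
    "ang = world angle of tool y; prints rows needed"
    o=ctrl.get_obs();R=cv2.Rodrigues(o['orientation'])[0];e=np.array([x,y,z])-o['ee_pos']
    a=np.arctan2(R[1,1],R[0,1]);t=R.T@e
    print('t',round(o['t'],2),'pos',np.round(o['ee_pos'],1),'yang',round(a,3),'tilt',np.round(R[:,2],3),'q',np.round(o['qpos'],2),'F',np.round(o['ft_force'],1),'w',round(o['width'],1))
    print('delta tool mm',np.round(t,1),'units',np.round(t/50,3),'rows',np.abs(t/50).max())
    if ang is not None:
        d=(a-ang+np.pi/2)%np.pi-np.pi/2
        print('turn units (tool z down: + = -yaw)',round(d/.1,2))
E
python3 -c "
from h import *
go(455.7,221.9,200,np.pi/2-.394)"
```

```text
t 0.15 pos [234.4 578.9 239.1] yang 1.186 tilt [-0.    -0.001 -1.   ] q [ 1.17  0.42  1.63 -0.    1.09 -0.02] F [0.2 0.5 0.1] w 88.0
delta tool mm [-339.1 -247.8   39.4] units [-6.782 -4.956  0.788] rows 6.782084803706798
turn units (tool z down: + = -yaw) 0.09
```

```bash
python3 -m crank '[{"travel":[-0.6,-0.44,0],"turn":0},{"travel":[-0.6,-0.44,0],"turn":0},{"travel":[-0.6,-0.44,0],"turn":0},{"travel":[-0.6,-0.44,0],"turn":0},{"travel":[-0.6,-0.44,0],"turn":0},{"travel":[-0.6,-0.44,0],"turn":0},{"travel":[-0.6,-0.44,0],"turn":0},{"travel":[-0.6,-0.44,0],"turn":0},{"travel":[-0.6,-0.44,0],"turn":0},{"travel":[-0.6,-0.44,0],"turn":0},{"travel":[-0.6,-0.44,0],"turn":0},{"travel":[0,0,0],"turn":0}]' 1
python3 -c "
from h import *
go(455.7,221.9,200,np.pi/2-.394)
i=imaging.camera_info('wrist');snap('wrist','w1.png');np.savez('w1.npz',**i)"
```

```text
t: 1.35
ee_pos: [455.8, 218.3, 237.0]
orientation: [-0.594, -3.084, 0.004]
ft_force: [0.1, -0.7, 0.7]
width: 87.3
t 1.35 pos [455.8 218.3 237. ] yang 1.19 tilt [-0.002 -0.002 -1.   ] q [ 0.42  0.25  1.89 -0.    1.   -0.77] F [ 0.1 -0.7  0.7] w 87.3
delta tool mm [ 1.4  3.5 37. ] units [0.028 0.069 0.739] rows 0.7392314044167141
turn units (tool z down: + = -yaw) 0.14
```

View pics/w1.png

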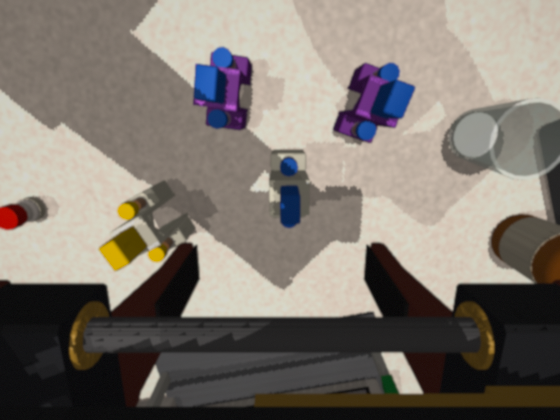

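The wrist view shows the blue tab at (290,207) and a blue cap at (289,166), with the purple pair and the yellow carrier well clear. I'll compare this with the estimate.

```bash
python3 - <<'E'
from h import *
i=dict(np.load('w1.npz'));k=8
im=cv2.imread('pics/w1.png')[140:240,240:340];im=cv2.resize(im,None,fx=6,fy=6,interpolation=cv2.INTER_CUBIC)
p=(455.7,221.9,-.394)
def W(q):
    c,s=np.cos(p[2]),np.sin(p[2]);return np.array([p[0]+c*q[0]-s*q[1],p[1]+s*q[0]+c*q[1],q[2]])
for z,hx,hy,col in((0,34,18,(0,0,255)),(135,12,8,(0,255,0)),(95,12,8,(0,255,255))):
    q=[W((a*hx,b*hy,z)) for a,b in((1,1),(1,-1),(-1,-1),(-1,1))]
    cv2.polylines(im,[np.int32((proj(i,q)-[240,140]+.5)*6-.5)],True,col,1)
cv2.imwrite('pics/w1o.png',im)
E
```

```text
(no output)
```

View pics/w1o.png

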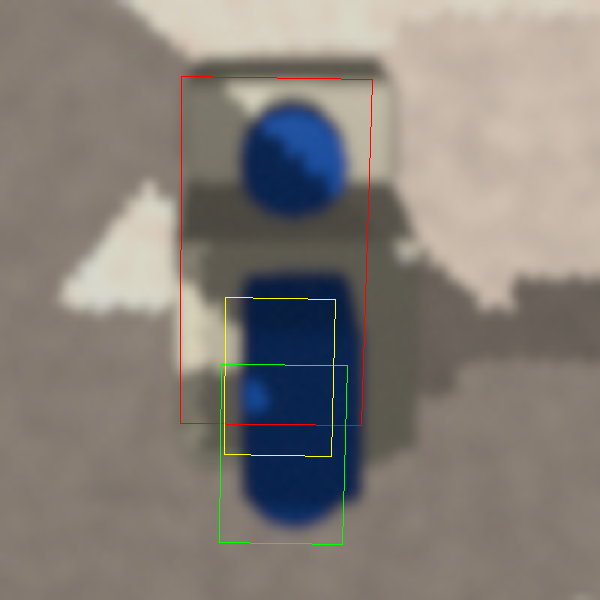

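The observed tab sits about 2 mm along +tool y and 2 mm along +tool x from the estimate. I'll adjust by that, turn slightly and descend.

```bash
python3 -m crank '[{"travel":[0.07,0.12,0.5],"turn":0.15},{"travel":[0,0,0.5],"turn":0},{"travel":[0,0,0.5],"turn":0},{"travel":[0,0,0.3],"turn":0},{"travel":[0,0,0],"turn":0}]'
python3 -c "
from h import *
go(454.7,224.5,117,np.pi/2-.394)"
```

```text
t: 1.9
ee_pos: [451.8, 230.8, 144.7]
orientation: [-0.616, -3.079, -0.0]
ft_force: [-0.7, -0.8, 0.6]
width: 87.8
t 1.9 pos [451.8 230.8 144.7] yang 1.176 tilt [-0.001  0.    -1.   ] q [ 0.45  0.39  1.95  0.    0.8  -0.73] F [-0.7 -0.8  0.6] w 87.8
delta tool mm [-5.1 -4.7 27.7] units [-0.102 -0.095  0.554] rows 0.5536705080646204
turn units (tool z down: + = -yaw) -0.01
```

```bash
python3 -m crank '[{"travel":[-0.1,-0.09,0],"turn":0},{"travel":[0,0,0.28],"turn":0},{"travel":[0,0,0.28],"turn":0},{"travel":[0,0,0],"turn":0}]'
python3 -c "
from h import *
go(454.7,224.5,117,np.pi/2-.394)"
```

```text
t: 2.3
ee_pos: [455.4, 226.7, 117.2]
orientation: [0.612, 3.08, 0.004]
ft_force: [0.2, -0.2, -0.3]
width: 87.5
t 2.3 pos [455.4 226.7 117.2] yang 1.178 tilt [ 0.002  0.002 -1.   ] q [ 0.44  0.44  1.97  0.    0.73 -0.74] F [ 0.2 -0.2 -0.3] w 87.5
delta tool mm [-0.2 -2.3  0.2] units [-0.004 -0.045  0.004] rows 0.04529425841511567
turn units (tool z down: + = -yaw) 0.02
```

```bash
python3 -m crank '[{"travel":[0,-0.04,0],"turn":0},{"travel":[0,0,0],"turn":0},{"travel":[0,0,0],"turn":0},{"travel":[0,0,0],"turn":0},{"travel":[0,0,0],"turn":0},{"travel":[0,0,0],"turn":0},{"travel":[0,0,0],"turn":0},{"travel":[0,0,0],"turn":0}]' -1
python3 -c "
from h import *
go(454.7,224.5,117,np.pi/2-.394)
snap('wrist','w2.png')"
```

```text
t: 3.1
ee_pos: [456.0, 225.3, 119.5]
orientation: [0.612, 3.076, 0.008]
ft_force: [-0.6, 0.5, -0.5]
width: 27.8
t 3.1 pos [456.  225.3 119.5] yang 1.178 tilt [ 0.006  0.004 -1.   ] q [ 0.43  0.44  1.97  0.    0.73 -0.74] F [-0.6  0.5 -0.5] w 27.8
delta tool mm [ 0.9 -1.2  2.5] units [ 0.018 -0.024  0.051] rows 0.05053930327612094
turn units (tool z down: + = -yaw) 0.01
```

View pics/w2.png

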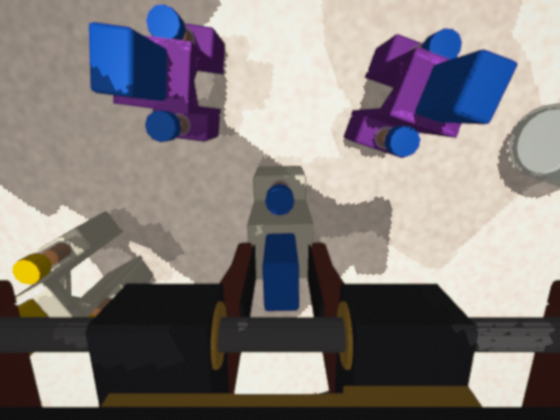

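```bash
python3 -m crank '[{"travel":[0,0,0.04],"turn":0},{"travel":[0,0,0],"turn":0},{"travel":[0,0,0],"turn":0},{"travel":[0,0,0],"turn":0}]' -1
python3 -c "
from h import *
go(454.7,224.5,117,np.pi/2-.394)"
```

```text
t: 3.55
ee_pos: [456.1, 225.0, 117.9]
orientation: [0.611, 3.076, 0.007]
ft_force: [-0.6, -0.8, 2.2]
width: 15.7
t 3.55 pos [456.1 225.  117.9] yang 1.179 tilt [ 0.006  0.003 -1.   ] q [ 0.43  0.44  1.97  0.    0.73 -0.74] F [-0.6 -0.8  2.2] w 15.7
delta tool mm [ 1.1 -1.   0.9] units [ 0.022 -0.02   0.019] rows 0.02216881737591073
turn units (tool z down: + = -yaw) 0.02
```

Gripped at 15.7 mm, which matches the 16 mm tab. Lifting and turning.

```bash
python3 -m crank '[{"travel":[0,0,-0.4],"turn":0},{"travel":[0,0,-0.6],"turn":0},{"travel":[0,0,-0.6],"turn":0},{"travel":[0,0,-0.6],"turn":-0.3},{"travel":[0,0,-0.6],"turn":-0.6},{"travel":[0,0,-0.6],"turn":-0.6},{"travel":[0,0,-0.4],"turn":-0.6},{"travel":[0,0,0],"turn":0},{"travel":[0,0,0],"turn":0}]' -1
python3 -c "
from h import *
go(687.9,204.5,285,np.pi/2-.178)"
```

```text
t: 4.45
ee_pos: [452.2, 223.7, 309.7]
orientation: [-0.277, -3.126, -0.001]
ft_force: [0.4, 0.4, -2.2]
width: 15.9
t 4.45 pos [452.2 223.7 309.7] yang 1.394 tilt [-0.003  0.001 -1.   ] q [ 0.43  0.16  1.82  0.    1.16 -0.96] F [ 0.4  0.4 -2.2] w 15.9
delta tool mm [-235.5   22.6   24. ] units [-4.71   0.452  0.48 ] rows 4.710127429136265
turn units (tool z down: + = -yaw) 0.01
```

```bash
python3 -m crank '[{"travel":[-0.5,0.05,0],"turn":0},{"travel":[-0.5,0.05,0],"turn":0},{"travel":[-0.5,0.05,0],"turn":0},{"travel":[-0.5,0.05,0],"turn":0},{"travel":[-0.5,0.05,0],"turn":0},{"travel":[-0.5,0.05,0],"turn":0},{"travel":[-0.5,0.05,0],"turn":0},{"travel":[-0.5,0.05,0],"turn":0},{"travel":[-0.3,0.0,0],"turn":0},{"travel":[0,0,0],"turn":0},{"travel":[0,0,0],"turn":0}]' -1
python3 -c "
from h import *
go(687.9,204.5,285,np.pi/2-.178)
i=imaging.camera_info('wrist');snap('wrist','w3.png');np.savez('w3.npz',**i)
snap('scene','s3.png')"
```

```text
t: 5.55
ee_pos: [665.6, 200.7, 278.7]
orientation: [-0.298, -3.09, 0.02]
ft_force: [-0.9, 0.4, -1.5]
width: 16.2
t 5.55 pos [665.6 200.7 278.7] yang 1.379 tilt [-0.038 -0.01  -0.999] q [ 0.28  0.51  1.4   0.    1.27 -1.1 ] F [-0.9  0.4 -1.5] w 16.2
delta tool mm [-20.9   7.9  -7.2] units [-0.418  0.157 -0.143] rows 0.41820199895363613
turn units (tool z down: + = -yaw) -0.14
```

View pics/w3.png

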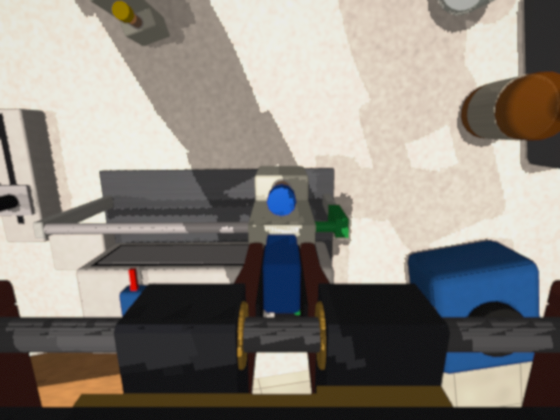

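View pics/s3.png

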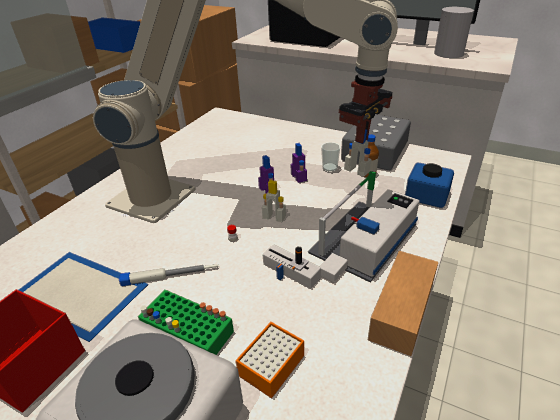

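The wrist view shows the carrier gripped upright, about 20 mm short of the rail. The rail runs from (45,229) to (348,222) and the red pointer is at (133,280). I'll check the station model against this view.

```bash
cat > ov.py <<'E'
from h import *
import sys, fit
def run(img,npz,out):
    i=dict(np.load(npz));p=np.load('st.npy');im=cv2.imread(img)
    W=lambda q:fit.W(p,q)
    L=[((0,-54,136),(0,224,136),(0,255,0)),((0,-50,130),(0,220,130),(255,0,255)),((-5,145,130),(5,145,130),(0,0,255)),((48,p[5],114),(44,p[5],114),(255,255,0)),((55,p[4],100),(55,p[3],100),(0,255,255)),((p[6],-150,95),(p[6],-150,75),(255,0,255)),((p[7]-.1,-188,45),(p[7],-196,45),(0,0,255)),((-115,-125,40),(-115,-175,40),(0,255,255)),((45,-125,40),(-115,-125,40),(0,255,255))]
    k=1.42;im=cv2.resize(im,None,fx=k,fy=k,interpolation=cv2.INTER_CUBIC)
    for a,b,c in L:
        u=proj(i,[W(a),W(b)]);print(a,np.round(u,1).tolist())
        if abs(u).max()<3000:
            v=np.int32((u+.5)*k-.5);cv2.line(im,tuple(map(int,v[0])),tuple(map(int,v[1])),c,1)
    cv2.imwrite(out,im)
run(*sys.argv[1:])
E
python3 ov.py pics/w3.png w3.npz pics/w3o.png
```

```text
[694.12439574 244.76713426 136.        ] [646.03507509 -29.19719769 136.        ] 278.1529038873558
(0, -54, 136) [[37.0, 234.1], [339.3, 231.6]]
(0, -50, 130) [[45.9, 232.1], [333.9, 229.7]]
(-5, 145, 130) [[252.7, 225.2], [253.1, 235.5]]
(48, np.float64(16.31031534112567), 114) [[129.8, 271.9], [129.3, 268.2]]
(55, np.float64(-52.31036677899779), 100) [[72.9, 272.9], [327.2, 271.4]]
(np.float64(-9.489265307285862), -150, 95) [[-26.8, 214.0], [-10.1, 209.5]]
(np.float64(-46.01709848285514), -188, 45) [[-26.8, 173.2], [-33.5, 173.4]]
(-115, -125, 40) [[17.9, 110.8], [-25.7, 111.5]]
(45, -125, 40) [[43.9, 245.4], [17.9, 110.8]]
```

View pics/w3o.png

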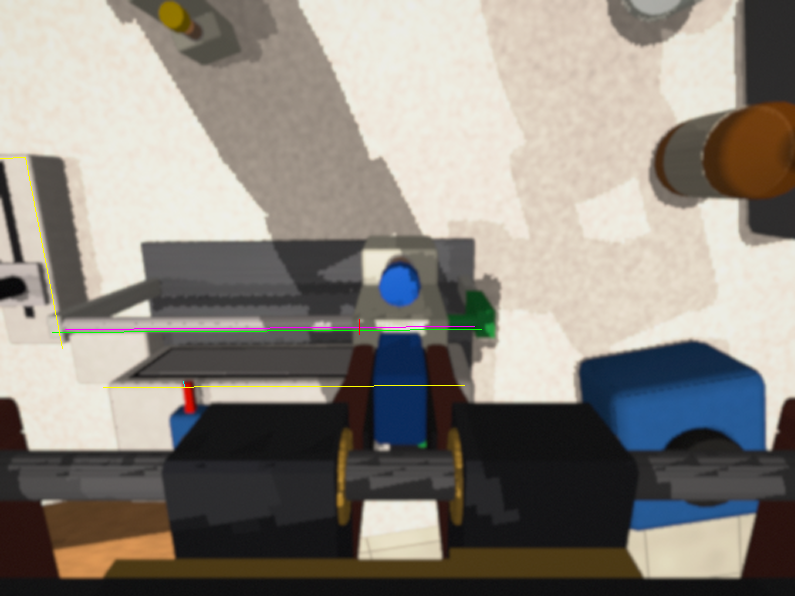

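```bash
python3 -m crank '[{"travel":[0,0.1,-0.1],"turn":-0.1},{"travel":[0,0,0],"turn":0},{"travel":[0,0,0],"turn":0},{"travel":[0,0,0],"turn":0},{"travel":[0,0,0],"turn":0}]' -1
python3 -c "
from h import *
go(687.9,204.5,285,np.pi/2-.178)
i=imaging.camera_info('wrist');snap('wrist','w4.png');np.savez('w4.npz',**i)
go(687.9,204.5,285,np.pi/2-.178)"
python3 ov.py pics/w4.png w4.npz pics/w4o.png
```

```text
t: 6.15
ee_pos: [664.7, 207.5, 286.2]
orientation: [-0.278, -3.094, 0.019]
ft_force: [-0.2, -1.2, -0.8]
width: 16.1
t 6.15 pos [664.7 207.5 286.2] yang 1.392 tilt [-0.036 -0.009 -0.999] q [ 0.28  0.5   1.39  0.    1.29 -1.11] F [-0.2 -1.2 -0.8] w 16.1
delta tool mm [-23.4   1.2   0.4] units [-0.467  0.025  0.007] rows 0.46739870345890233
turn units (tool z down: + = -yaw) -0.01
t 6.2 pos [664.8 207.5 286.2] yang 1.392 tilt [-0.036 -0.009 -0.999] q [ 0.28  0.5   1.39  0.    1.29 -1.11] F [ 0.   0.2 -2.4] w 15.9
delta tool mm [-23.3   1.2   0.4] units [-0.467  0.024  0.008] rows 0.4665247909114653
turn units (tool z down: + = -yaw) -0.01
[694.12439574 244.76713426 136.        ] [646.03507509 -29.19719769 136.        ] 278.1529038873558
(0, -54, 136) [[35.1, 230.6], [330.4, 231.7]]
(0, -50, 130) [[43.8, 228.8], [325.4, 229.8]]
(-5, 145, 130) [[246.3, 224.4], [246.6, 234.5]]
(48, np.float64(16.31031534112567), 114) [[125.7, 268.7], [125.3, 265.1]]
(55, np.float64(-52.31036677899779), 100) [[69.9, 269.1], [319.1, 270.4]]
(np.float64(-9.489265307285862), -150, 95) [[-27.6, 210.2], [-11.2, 205.9]]
(np.float64(-46.01709848285514), -188, 45) [[-27.4, 170.0], [-34.1, 170.0]]
(-115, -125, 40) [[17.5, 109.2], [-25.6, 109.3]]
(45, -125, 40) [[41.6, 241.8], [17.5, 109.2]]
```

View pics/w4o.png

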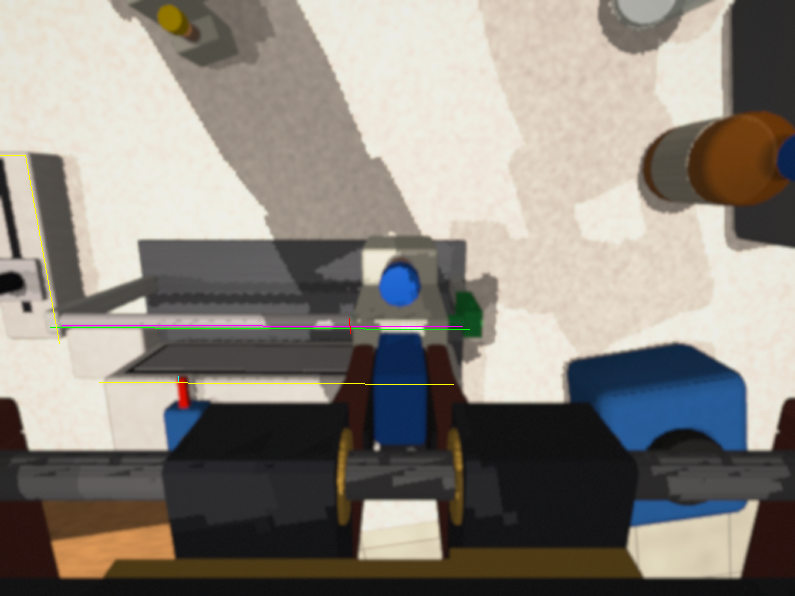

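```bash
python3 - <<'E'
from h import *
a=cv2.imread('pics/w4.png')
cv2.imwrite('pics/c5.png',np.vstack([cv2.resize(a[190:290,30:160],None,fx=6,fy=2.9*2,interpolation=cv2.INTER_CUBIC)]))
cv2.imwrite('pics/c6.png',cv2.resize(a[180:280,270:370],None,fx=6,fy=6,interpolation=cv2.INTER_CUBIC))
E
```

```text
(no output)
```

View pics/c5.png

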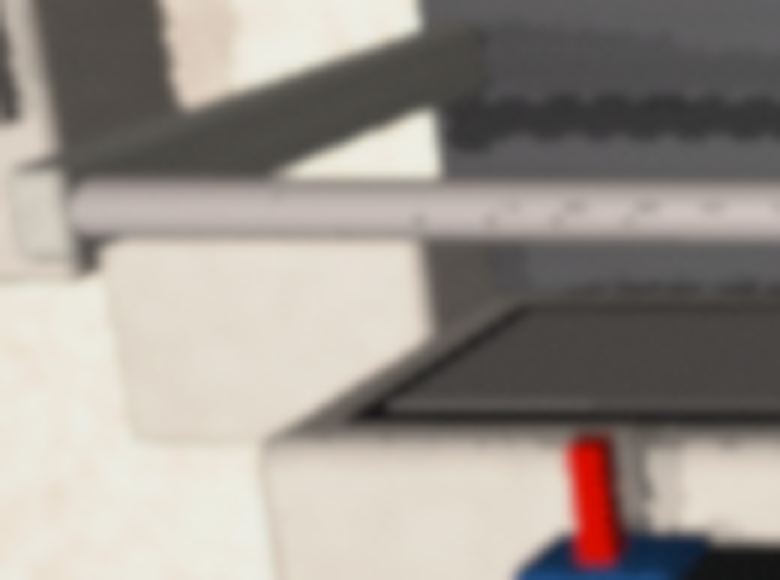

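View pics/c6.png

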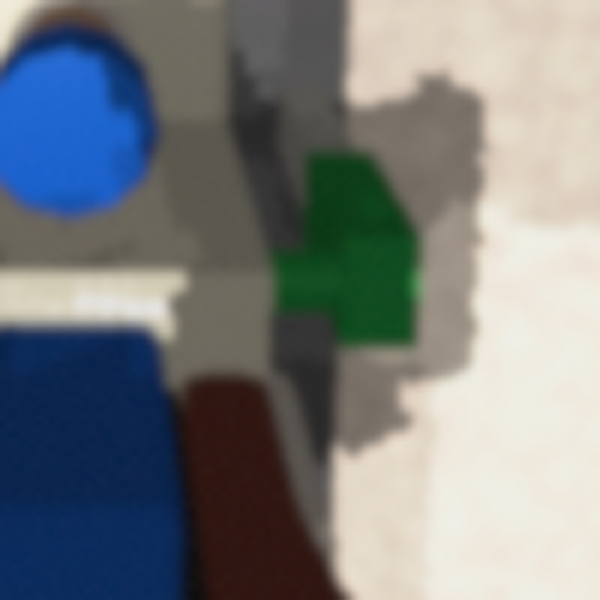

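```bash
python3 - <<'E'
from h import *
o=ctrl.get_obs();R=cv2.Rodrigues(o['orientation'])[0];i=imaging.camera_info('wrist')
for q in [(0,8,-17),(0,-8,-17),(0,0,-17),(0,12,17),(0,-12,17)]:
    print(q,proj(i,o['ee_pos']+R@np.array(q,float)))
# fit p update with wrist
import fit
from scipy.optimize import least_squares
i=dict(np.load('w4.npz'));p=np.load('st.npy')
ob=[((0,224,136),(332.8,228.5)),((0,-54,136),(37,226.6))]
f=lambda d:np.concatenate([proj(i,fit.W([p[0]+d[0],p[1]+d[1],p[2]+d[2]],q))[0]-u for q,u in ob]+[[]])
r=least_squares(f,[0,0,0]);print(r.x,r.fun)
p[:3]+=r.x
g=least_squares(lambda y:proj(i,fit.W(p,(48,y[0],114)))[0]-(128.3,266),[p[5]]);print('red y',g.x,g.fun,p[5]);p[5]=g.x[0]
np.save('st2.npy',p)
print(fit.W(p,(0,182,130)),fit.W(p,(0,p[5],130)),fit.W(p,(p[6],-150,75)))
E
python3 - <<'E'
import cv2
a=cv2.imread('pics/w4.png')
cv2.imwrite('pics/c7.png',cv2.resize(a[190:330,220:340],None,fx=5,fy=4.2))
E
```

```text
(0, 8, -17) [[300.45867771 298.39497874]]
(0, -8, -17) [[263.11816311 298.39214574]]
(0, 0, -17) [[281.78807117 298.39356222]]
(0, 12, 17) [[304.50140624 264.3665131 ]]
(0, -12, 17) [[258.94332653 264.36460985]]
[694.12439574 244.76713426 136.        ] [646.03507509 -29.19719769 136.        ] 278.1529038873558
[-3.29005165e+00  2.93878017e+00 -2.92253720e-03] [ 0.23273936  0.00944849 -0.23925896  0.04325114]
red y [17.23522628] [ 0.00463323 -0.57956707] 16.31031534112567
[685.10574005 207.30039578 130.        ] [655.44011727  45.22824677 130.        ] [ 615.99550413 -117.56545568   75.        ]
```

View pics/c7.png

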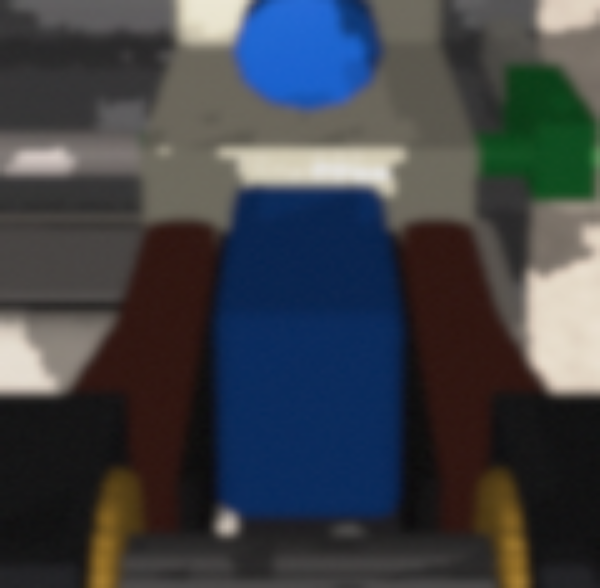

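```bash
python3 - <<'E'
from h import *
o=ctrl.get_obs();R=cv2.Rodrigues(o['orientation'])[0];i=imaging.camera_info('wrist')
for x in (-16,-14,-12,-10,8,10,12,14,16):
    print(x,proj(i,o['ee_pos']+R@np.array((x,0,-17.)))[0])
print(R)
E
python3 -c "
from h import *
go(685.1,207.3,285,np.pi/2-.181)"
```

```text
-16 [281.77806687 330.65637054]
-14 [281.77928495 326.7281707 ]
-12 [281.7805121  322.77073805]
-10 [281.78174842 318.78374506]
8 [281.7933053  281.51404314]
10 [281.79463921 277.21230433]
12 [281.79598352 272.87705673]
14 [281.79733834 268.50790727]
16 [281.7987038  264.10445673]
[[-0.9833337   0.17817257 -0.03618527]
 [ 0.17859844  0.98388204 -0.00887307]
 [ 0.0340211  -0.01518782 -0.99930571]]
t 6.2 pos [664.8 207.5 286.2] yang 1.392 tilt [-0.036 -0.009 -0.999] q [ 0.28  0.5   1.39  0.    1.29 -1.11] F [ 0.   0.2 -2.4] w 15.9
delta tool mm [-20.1   3.5   0.5] units [-0.401  0.069  0.009] rows 0.4014565912937263
turn units (tool z down: + = -yaw) 0.02
```

Both carrier and rail are now measured in the wrist camera. The tab centre sits about 4 mm along +tool x from the TCP. I'm aiming the TCP at (689.5, 206.5), in gentle steps.

```bash
python3 -m crank '[{"travel":[-0.12,0.01,0],"turn":0},{"travel":[-0.12,0.02,0],"turn":0},{"travel":[-0.12,0.02,0],"turn":0},{"travel":[-0.1,0.01,0],"turn":0},{"travel":[0,0,0],"turn":0},{"travel":[0,0,0],"turn":0}]' -1
python3 -c "
from h import *
go(689.5,206.5,225,np.pi/2-.181)"
```

```text
t: 6.8
ee_pos: [690.6, 205.8, 285.0]
orientation: [-0.279, -3.094, 0.019]
ft_force: [1.0, 1.0, -1.6]
width: 15.8
t 6.8 pos [690.6 205.8 285. ] yang 1.391 tilt [-0.036 -0.009 -0.999] q [ 0.27  0.54  1.33  0.    1.31 -1.12] F [ 1.   1.  -1.6] w 15.8
delta tool mm [-0.8  1.4 60. ] units [-0.015  0.028  1.199] rows 1.1990855637684117
turn units (tool z down: + = -yaw) 0.01
```

```bash
python3 -m crank '[{"travel":[-0.04,0.02,0.3],"turn":0},{"travel":[0,0,0.3],"turn":0},{"travel":[0,0,0.15],"turn":0},{"travel":[0,0,0],"turn":0},{"travel":[0,0,0],"turn":0}]' -1
python3 -c "
from h import *
go(689.5,206.5,225,np.pi/2-.181)
i=imaging.camera_info('wrist');snap('wrist','w5.png');np.savez('w5.npz',**i)
a=snap('scene','s5.png')
cv2.imwrite('pics/s5c.png',cv2.resize(a[120:240,310:430],None,fx=5,fy=5,interpolation=cv2.INTER_CUBIC))"
```

```text
t: 7.3
ee_pos: [690.1, 205.9, 242.1]
orientation: [-0.279, -3.091, 0.021]
ft_force: [1.0, -0.2, -1.9]
width: 16.0
t 7.3 pos [690.1 205.9 242.1] yang 1.391 tilt [-0.039 -0.01  -0.999] q [ 0.27  0.58  1.36  0.    1.24 -1.12] F [ 1.  -0.2 -1.9] w 16.0
delta tool mm [ 0.   0.8 17.1] units [0.001 0.015 0.343] rows 0.3426485449840447
turn units (tool z down: + = -yaw) 0.01
```

View pics/s5c.png

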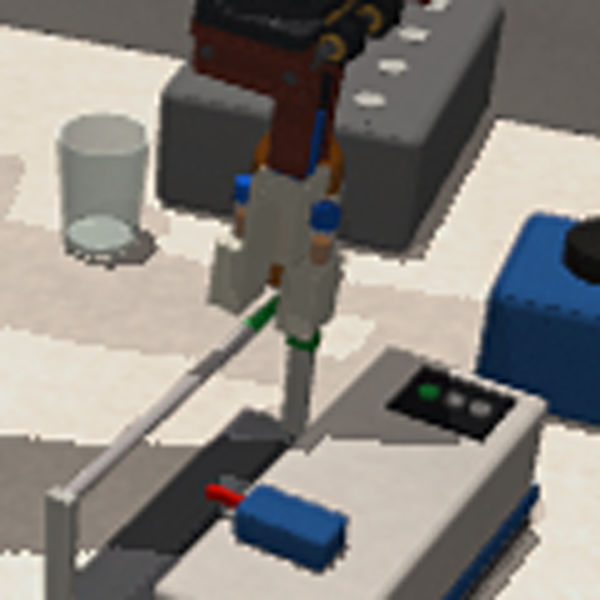

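View pics/w5.png

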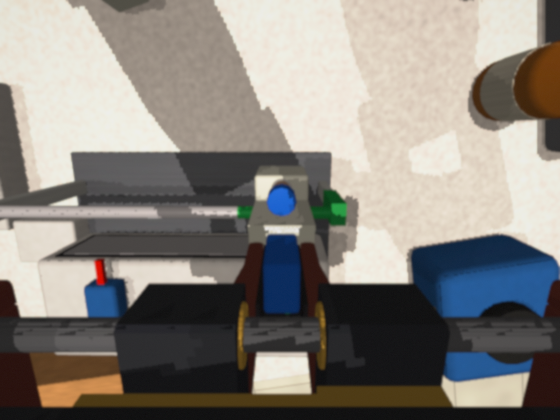

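The scene crop shows the rail entering the slot between the legs at about (275,295). Continuing down.

```bash
python3 -m crank '[{"travel":[0,0.02,0.3],"turn":0},{"travel":[0,0,0.3],"turn":0},{"travel":[0,0,0.3],"turn":0},{"travel":[0,0,0],"turn":0},{"travel":[0,0,0],"turn":0}]' -1
python3 -c "
from h import *
go(689.5,206.5,170,np.pi/2-.181)
i=imaging.camera_info('wrist');snap('wrist','w6.png');np.savez('w6.npz',**i)"
```

```text
t: 7.9
ee_pos: [688.7, 206.6, 193.9]
orientation: [-0.279, -3.092, 0.02]
ft_force: [0.7, 0.0, -1.0]
width: 15.7
t 7.9 pos [688.7 206.6 193.9] yang 1.391 tilt [-0.038 -0.009 -0.999] q [ 0.27  0.62  1.4   0.    1.15 -1.12] F [ 0.7  0.  -1. ] w 15.7
delta tool mm [-1.7  0.4 23.9] units [-0.034  0.008  0.478] rows 0.4775362072603112
turn units (tool z down: + = -yaw) 0.01
```

View pics/w6.png

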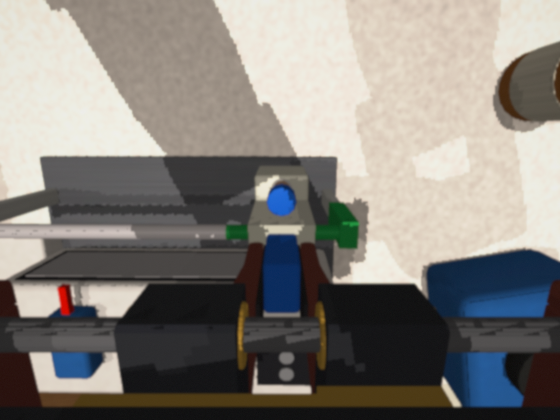

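```bash
python3 -m crank '[{"travel":[-0.02,0,0.2],"turn":0},{"travel":[0,0,0.16],"turn":0},{"travel":[0,0,0],"turn":0},{"travel":[0,0,0],"turn":0}]' -1
python3 -c "
from h import *
go(689.5,206.5,170,np.pi/2-.181)"
```

```text
t: 8.35
ee_pos: [689.4, 206.3, 175.0]
orientation: [-0.279, -3.093, 0.019]
ft_force: [-0.3, 0.3, -2.1]
width: 15.8
t 8.35 pos [689.4 206.3 175. ] yang 1.391 tilt [-0.037 -0.009 -0.999] q [ 0.27  0.64  1.41  0.    1.12 -1.12] F [-0.3  0.3 -2.1] w 15.8
delta tool mm [-0.2  0.3  5. ] units [-0.005  0.005  0.101] rows 0.10079698230202096
turn units (tool z down: + = -yaw) 0.01
```

```bash
python3 -m crank '[{"travel":[0,0,0.06],"turn":0},{"travel":[0,0,0.06],"turn":0},{"travel":[0,0,0],"turn":0}]' -1
python3 -c "
from h import *
go(689.5,206.5,170,np.pi/2-.181)"
```

```text
t: 8.65
ee_pos: [690.2, 206.4, 170.2]
orientation: [-0.279, -3.096, 0.018]
ft_force: [-0.7, 0.1, -1.5]
width: 15.5
t 8.65 pos [690.2 206.4 170.2] yang 1.391 tilt [-0.034 -0.009 -0.999] q [ 0.27  0.65  1.42  0.    1.11 -1.12] F [-0.7  0.1 -1.5] w 15.5
delta tool mm [ 0.7 -0.   0.2] units [ 0.015 -0.     0.004] rows 0.01457545802753753
turn units (tool z down: + = -yaw) 0.01
```

```bash
python3 -m crank '[{"travel":[0,0,0.04],"turn":0},{"travel":[0,0,0.04],"turn":0},{"travel":[0,0,0],"turn":0}]' -1
python3 -c "
from h import *
go(689.5,206.5,168,np.pi/2-.181)
i=imaging.camera_info('wrist');snap('wrist','w7.png');np.savez('w7.npz',**i)
go(689.5,206.5,168,np.pi/2-.181)
a=snap('scene','s7.png')
cv2.imwrite('pics/s7c.png',cv2.resize(a[120:240,310:430],None,fx=5,fy=5,interpolation=cv2.INTER_CUBIC))"
```

```text
t: 8.95
ee_pos: [690.3, 206.5, 170.5]
orientation: [-0.279, -3.097, 0.017]
ft_force: [0.0, -0.2, -1.7]
width: 15.9
t 8.95 pos [690.3 206.5 170.5] yang 1.391 tilt [-0.033 -0.008 -0.999] q [ 0.27  0.65  1.42  0.    1.11 -1.12] F [ 0.  -0.2 -1.7] w 15.9
delta tool mm [ 0.7 -0.1  2.5] units [ 0.013 -0.002  0.051] rows 0.05090728113063724
turn units (tool z down: + = -yaw) 0.01
t 9.0 pos [690.5 206.5 170.5] yang 1.391 tilt [-0.032 -0.008 -0.999] q [ 0.27  0.65  1.42  0.    1.11 -1.12] F [ 0.3  0.  -1.1] w 15.9
delta tool mm [ 0.9 -0.2  2.6] units [ 0.018 -0.004  0.051] rows 0.05139481622047245
turn units (tool z down: + = -yaw) 0.01
```

View pics/s7c.png

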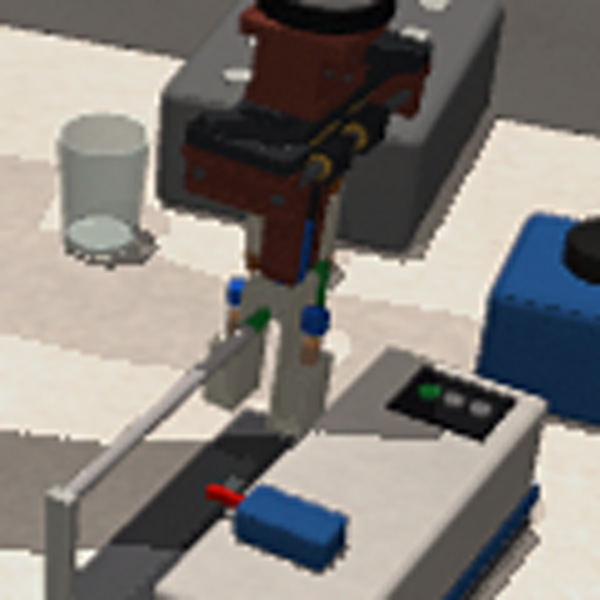

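View pics/w7.png

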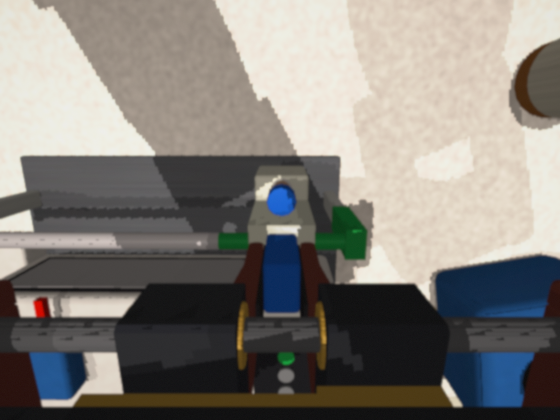

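```bash
python3 -m crank '[{"travel":[0,0,0.08],"turn":0},{"travel":[0,0,0.08],"turn":0},{"travel":[0,0,0],"turn":0}]' -1
python3 -c "
from h import *
go(689.5,206.5,168,np.pi/2-.181)"
```

```text
t: 9.35
ee_pos: [691.8, 206.5, 170.2]
orientation: [-0.279, -3.102, 0.015]
ft_force: [0.4, 0.0, -2.2]
width: 15.6
t 9.35 pos [691.8 206.5 170.2] yang 1.391 tilt [-0.028 -0.007 -1.   ] q [ 0.27  0.65  1.42  0.    1.11 -1.12] F [ 0.4  0.  -2.2] w 15.6
delta tool mm [ 2.2 -0.4  2.3] units [ 0.045 -0.008  0.045] rows 0.045146768708494635
turn units (tool z down: + = -yaw) 0.02
```

The TCP no longer goes below z = 170.3, so the carrier is seated on the rail at the green end. Now sliding it along -tool y.

```bash
python3 -m crank '[{"travel":[0,-0.15,0],"turn":0},{"travel":[0,-0.25,0],"turn":0},{"travel":[0,-0.25,0],"turn":0},{"travel":[0,-0.25,0],"turn":0},{"travel":[0,-0.25,0],"turn":0},{"travel":[0,-0.25,0],"turn":0},{"travel":[0,0,0],"turn":0}]' -1
cat > st.py <<'E'
from h import *
def st():
    p=np.load('st2.npy');o=ctrl.get_obs();e=o['ee_pos'];d=e[:2]-p[:2];c,s=np.cos(p[2]),np.sin(p[2])
    print('station TCP x %.1f y %.1f z %.1f  red y %.1f'%(c*d[0]+s*d[1],-s*d[0]+c*d[1],e[2],p[5]))
E
python3 -c "
from st import *
go(655.4+4,45.2-.6,170,np.pi/2-.181);st()"
```

```text
t: 10.05
ee_pos: [677.9, 130.9, 169.4]
orientation: [-0.281, -3.101, 0.015]
ft_force: [-0.5, -1.4, 1.3]
width: 16.0
t 10.05 pos [677.9 130.9 169.4] yang 1.39 tilt [-0.029 -0.007 -1.   ] q [ 0.17  0.61  1.5  -0.    1.07 -1.21] F [-0.5 -1.4  1.3] w 16.0
delta tool mm [  2.7 -88.2   0.6] units [ 0.054 -1.765  0.011] rows 1.7647052166842079
turn units (tool z down: + = -yaw) 0.01
station TCP x 6.6 y 105.6 z 169.4  red y 17.2
```

```bash
python3 -m crank '[{"travel":[0.01,-0.2,0],"turn":0},{"travel":[0.01,-0.25,0],"turn":0},{"travel":[0.01,-0.25,0],"turn":0},{"travel":[0,-0.25,0],"turn":0},{"travel":[0,-0.25,0],"turn":0},{"travel":[0,-0.15,0],"turn":0},{"travel":[0,0,0],"turn":0},{"travel":[0,0,0],"turn":0}]' -1
python3 -c "
from st import *
go(655.4+4,45.2-.6,170,np.pi/2-.181);st()
i=imaging.camera_info('wrist');a=snap('wrist','w8.png');np.savez('w8.npz',**i)
cv2.imwrite('pics/w8c.png',cv2.resize(a[170:340,200:360],None,fx=4.5,fy=3.5,interpolation=cv2.INTER_CUBIC))
a=snap('scene','s8.png')
cv2.imwrite('pics/s8c.png',cv2.resize(a[140:260,290:410],None,fx=5,fy=5,interpolation=cv2.INTER_CUBIC))"
```

```text
t: 10.85
ee_pos: [663.7, 57.7, 170.3]
orientation: [-0.283, -3.102, 0.015]
ft_force: [1.0, 1.2, -0.2]
width: 16.0
t 10.85 pos [663.7  57.7 170.3] yang 1.389 tilt [-0.027 -0.007 -1.   ] q [ 0.07  0.57  1.56 -0.01  1.04 -1.31] F [ 1.   1.2 -0.2] w 16.0
delta tool mm [  1.9 -13.7   0.5] units [ 0.038 -0.273  0.011] rows 0.2732686053823081
turn units (tool z down: + = -yaw) -0.01
station TCP x 5.9 y 31.0 z 170.3  red y 17.2
```

View pics/w8.png

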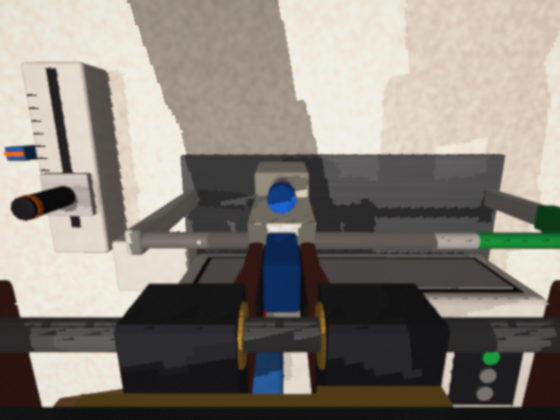

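View pics/s8c.png

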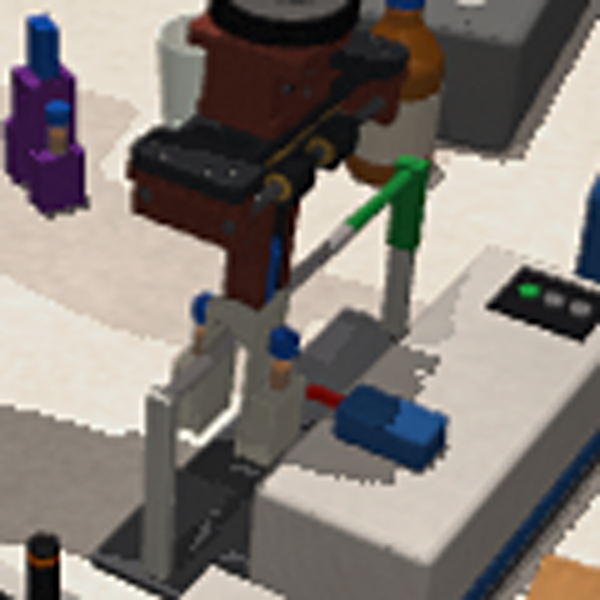

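```bash
python3 - <<'E'
from h import *
import fit
p=np.load('st2.npy')
for n in('w4','w5','w6','w7','w8'):
    i=dict(np.load(n+'.npz'))
    print(n,'red',np.round(proj(i,fit.W(p,(48,p[5],114)))[0],1),'gp',np.round(proj(i,fit.W(p,(0,224,136)))[0],1),'pp',np.round(proj(i,fit.W(p,(0,-54,136)))[0],1),'green',np.round(proj(i,fit.W(p,(0,145,130)))[0],1))
ims=[cv2.imread(f'pics/{n}.png') for n in('w5','w6','w7')]
cv2.imwrite('pics/c8.png',np.hstack([cv2.resize(a[250:320,y:y+60],None,fx=4,fy=4,interpolation=cv2.INTER_CUBIC) for a,y in zip(ims,(70,35,10))]))
a=cv2.imread('pics/w8.png')
cv2.imwrite('pics/c9.png',cv2.resize(a[140:260,100:180],None,fx=5,fy=5,interpolation=cv2.INTER_CUBIC))
E
```

```text
[694.12439574 244.76713426 136.        ] [646.03507509 -29.19719769 136.        ] 278.1529038873558
w4 red [128.3 265.4] gp [333.  228.5] pp [ 36.8 226.6] green [248.8 226.1]
w5 red [ 99.4 259.2] gp [338.2 214.4] pp [-12.3 212.5] green [238.5 212. ]
w6 red [ 63.6 285.4] gp [348.5 235.3] pp [-77.1 232.6] green [227.4 231.7]
w7 red [ 40.3 298.7] gp [355.6 245. ] pp [-121.8  242.1] green [220.1 240.7]
w8 red [262.3 299.3] gp [623.3 244.5] pp [134.9 242.7] green [476.9 240.4]
```

View pics/c8.png

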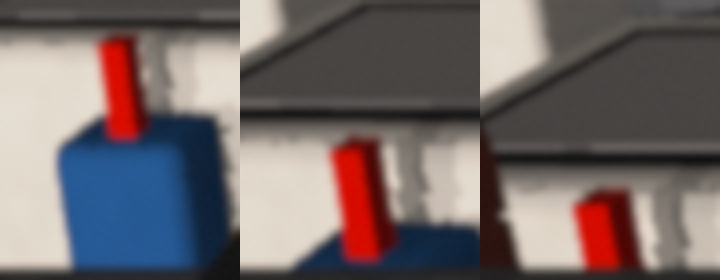

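View pics/c9.png

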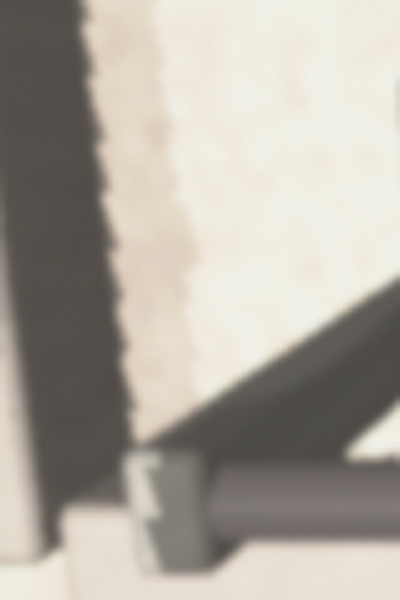

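The pointer agrees in three wrist views: observed 99.5, 63.9 and 40.5 px against predicted 99.4, 63.6 and 40.3. That leaves about 13.8 mm to slide.

```bash
python3 -m crank '[{"travel":[0.01,-0.1,0],"turn":0},{"travel":[0.01,-0.1,0],"turn":0},{"travel":[0,-0.07,0],"turn":0},{"travel":[0,0,0],"turn":0},{"travel":[0,0,0],"turn":0}]' -1
python3 -c "
from st import *
go(655.4+4,45.2-.6,170,np.pi/2-.181);st()"
```

```text
t: 11.45
ee_pos: [660.9, 45.3, 170.8]
orientation: [-0.279, -3.104, 0.015]
ft_force: [1.7, 1.3, 0.1]
width: 16.1
t 11.45 pos [660.9  45.3 170.8] yang 1.392 tilt [-0.025 -0.007 -1.   ] q [ 0.05  0.56  1.57 -0.01  1.03 -1.33] F [1.7 1.3 0.1] w 16.1
delta tool mm [ 1.4 -0.9  0.9] units [ 0.027 -0.018  0.017] rows 0.027459407367677456
turn units (tool z down: + = -yaw) 0.02
station TCP x 5.4 y 18.3 z 170.8  red y 17.2
```

```bash
python3 -m crank '[{"travel":[0.01,-0.025,0],"turn":0},{"travel":[0,0,0],"turn":0},{"travel":[0,0,0],"turn":0}]' -1
python3 -c "
from st import *
st()"
python3 -m crank '[{"travel":[0,0,0],"turn":0},{"travel":[0,0,0],"turn":0},{"travel":[0,0,0],"turn":0},{"travel":[0,0,0],"turn":0},{"travel":[0,0,0],"turn":0},{"travel":[0,0,0],"turn":0}]' 0.1
python3 -c "
from st import *
go(655.4+4,45.2-.6,170,np.pi/2-.181);st()
i=imaging.camera_info('wrist');a=snap('wrist','w9.png');np.savez('w9.npz',**i)
a=snap('scene','s9.png')
cv2.imwrite('pics/s9c.png',cv2.resize(a[140:260,290:410],None,fx=5,fy=5,interpolation=cv2.INTER_CUBIC))"
```

```text
t: 11.75
ee_pos: [660.5, 44.1, 171.0]
orientation: [-0.279, -3.105, 0.015]
ft_force: [2.2, 1.2, -0.7]
width: 15.9
station TCP x 5.2 y 17.1 z 171.0  red y 17.2
t: 12.35
ee_pos: [658.9, 44.1, 170.5]
orientation: [-0.278, -3.102, 0.016]
ft_force: [-0.6, -0.6, -0.8]
width: 48.4
t 12.35 pos [658.9  44.1 170.5] yang 1.392 tilt [-0.028 -0.008 -1.   ] q [ 0.05  0.56  1.57 -0.01  1.03 -1.34] F [-0.6 -0.6 -0.8] w 48.4
delta tool mm [-0.4  0.6  0.5] units [-0.007  0.012  0.01 ] rows 0.011901411934976706
turn units (tool z down: + = -yaw) 0.02
station TCP x 3.7 y 16.7 z 170.5  red y 17.2
```

View pics/w9.png

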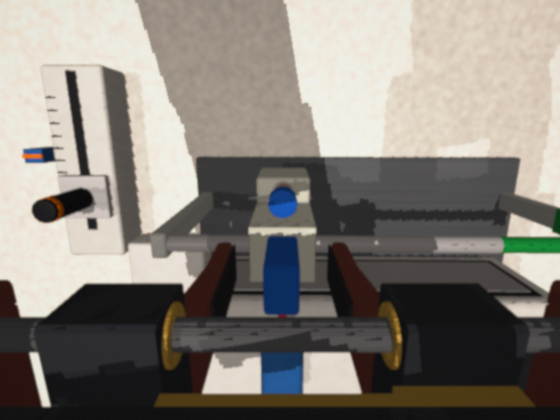

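View pics/s9c.png

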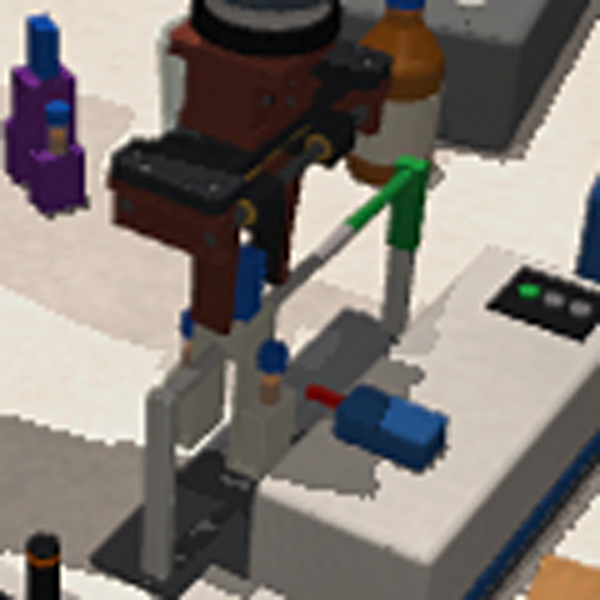

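The carrier hangs released: the tab at (282,275) is in line with the red pointer and head at (282,317-370), and the fingers are clear on both sides. Now lifting straight up.

```bash
python3 -m crank '[{"travel":[0,0,-0.2],"turn":0},{"travel":[0,0,-0.4],"turn":0},{"travel":[0,0,-0.5],"turn":0},{"travel":[0,0,-0.5],"turn":0},{"travel":[0,0,-0.5],"turn":0},{"travel":[0,0,0],"turn":0},{"travel":[0,0,0],"turn":0}]'
python3 -c "
from st import *
go(616,-117.6,270,-.181);st()
i=imaging.camera_info('wrist');a=snap('wrist','w10.png');np.savez('w10.npz',**i)"
```

```text
t: 13.15
ee_pos: [662.0, 45.0, 282.3]
orientation: [-0.278, -3.102, 0.016]
ft_force: [0.1, 0.3, -0.2]
width: 48.4
t 13.15 pos [662.   45.  282.3] yang 1.392 tilt [-0.028 -0.008 -1.   ] q [ 0.05  0.45  1.48 -0.01  1.24 -1.34] F [ 0.1  0.3 -0.2] w 48.4
delta tool mm [  16.  -168.    14.8] units [ 0.319 -3.36   0.297] rows 3.35973211357106
turn units (tool z down: + = -yaw) -15.68
station TCP x 6.5 y 18.2 z 282.3  red y 17.2
```

View pics/w10.png

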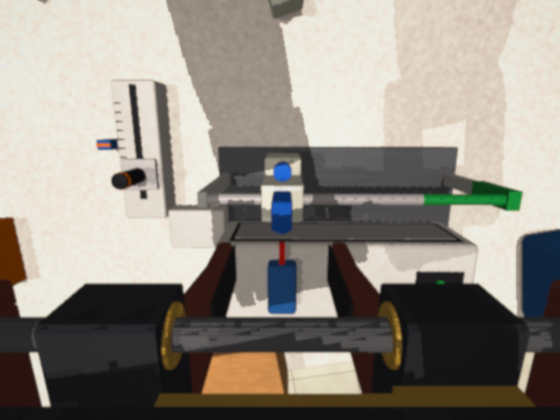

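The carrier is exactly in line with the red pointer; both sit at image column 282. Now hovering over the shutter.

```bash
python3 -m crank '[{"travel":[0,-0.2,0],"turn":0},{"travel":[0.03,-0.35,0],"turn":0},{"travel":[0.03,-0.35,0],"turn":0},{"travel":[0.03,-0.35,0],"turn":0},{"travel":[0.03,-0.35,0],"turn":0},{"travel":[0.03,-0.35,0],"turn":0},{"travel":[0.03,-0.35,0],"turn":0},{"travel":[0.03,-0.35,0],"turn":0},{"travel":[0.03,-0.3,0],"turn":0},{"travel":[0,-0.1,0],"turn":0},{"travel":[0,0,0],"turn":0},{"travel":[0,0,0],"turn":0},{"travel":[0,0,0],"turn":0}]'
python3 -c "
from st import *
go(616,-117.6,270,-.181);st()
i=imaging.camera_info('wrist');a=snap('wrist','w11.png');np.savez('w11.npz',**i)
cv2.imwrite('pics/w11c.png',cv2.resize(a[60:260,190:380],None,fx=4,fy=3,interpolation=cv2.INTER_CUBIC))"
```

```text
t: 14.5
ee_pos: [616.2, -119.4, 280.6]
orientation: [-0.285, -3.094, 0.017]
ft_force: [0.0, -0.1, -0.9]
width: 48.5
t 14.5 pos [ 616.2 -119.4  280.6] yang 1.388 tilt [-0.035 -0.008 -0.999] q [-0.2   0.4   1.57 -0.02  1.21 -1.59] F [ 0.  -0.1 -0.9] w 48.5
delta tool mm [ 0.2  1.9 10.5] units [0.004 0.037 0.211] rows 0.21090934324410213
turn units (tool z down: + = -yaw) 15.69
station TCP x -8.9 y -151.8 z 280.6  red y 17.2
```

View pics/w11.png

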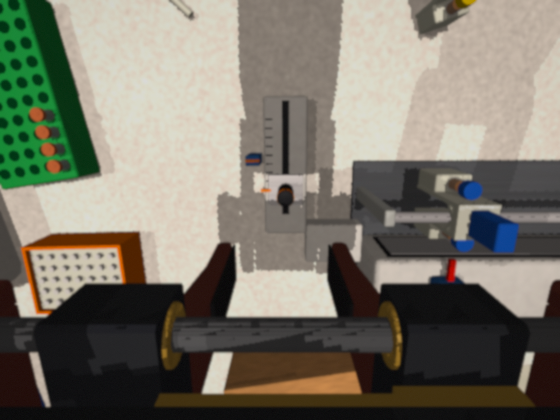

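View pics/w11c.png

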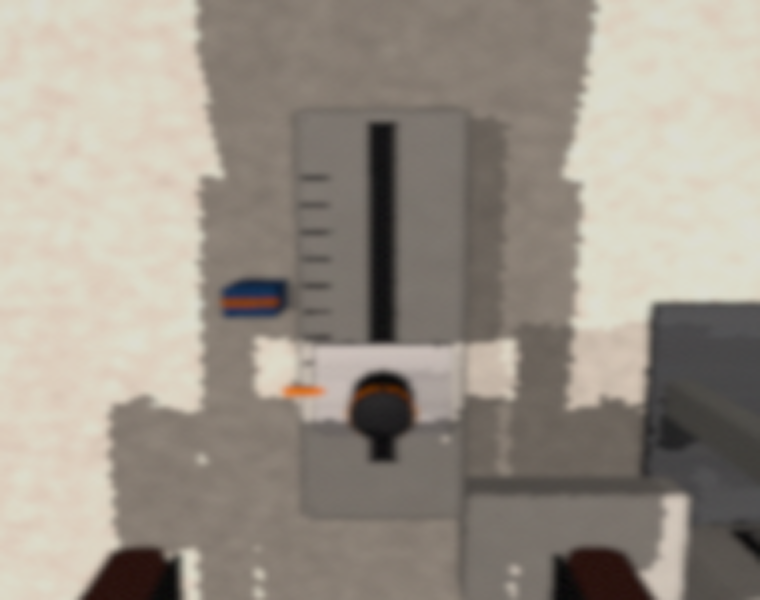

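```bash
python3 - <<'E'
from h import *
i=dict(np.load('w11.npz'));p=np.load('st2.npy');c,s=np.cos(p[2]),np.sin(p[2])
f=lambda x,y:((x+.5)/4-.5+190,(y+.5)/3-.5+60)
for n,q,z in(('tip',(285,391),45.5),('line',(251,302),45),('knobtop',(382,411),95),('trackNL',(295,108),40),('trackNR',(466,108),40),('trackFL',(303,517),40),('trackFR',(462,517),40)):
    w=atz(i,f(*q),z);d=w[:2]-p[:2];print(n,np.round(w,1),'station',round(c*d[0]+s*d[1],1),round(-s*d[0]+c*d[1],1))
E
```

```text
tip [ 611.1 -146.3   45.5] station -9.1 -179.1
line [ 575.8 -149.1   45. ] station -43.4 -188.3
knobtop [ 614. -118.   95.] station -11.3 -150.8
trackNL [ 508.8 -123.4   40. ] station -113.9 -175.0
trackNR [517.5 -77.   40. ] station -113.7 -127.8
trackFL [ 664.  -151.7   40. ] station 43.9 -175.0
trackFR [ 672.6 -104.1   40. ] station 43.7 -126.6
```

Everything fits the model: pointer tip at station (-9, -179), clip line at (-43.4, -188), track edges at -114 and 44. The required pull is about 34.5 mm. Turning the jaws along the pull direction.

```bash
python3 -m crank '[{"travel":[0,0,0],"turn":0.5},{"travel":[0,0,0],"turn":0.9},{"travel":[0,0,0],"turn":0.9},{"travel":[0,0,0],"turn":0.9},{"travel":[0,0,0],"turn":0.9},{"travel":[0,0,0],"turn":0.9},{"travel":[0,0,0],"turn":0.9},{"travel":[0,0,0],"turn":0.9},{"travel":[0,0,0],"turn":0.9},{"travel":[0,0,0],"turn":0.9},{"travel":[0,0,0],"turn":0.9},{"travel":[0,0,0],"turn":0.9},{"travel":[0,0,0],"turn":0.9},{"travel":[0,0,0],"turn":0.9},{"travel":[0,0,0],"turn":0.9},{"travel":[0,0,0],"turn":0.9},{"travel":[0,0,0],"turn":0.7},{"travel":[0,0,0],"turn":0},{"travel":[0,0,0],"turn":0}]' 0.4
python3 -c "
from st import *
import fit
w=fit.W(np.load('st2.npy'),(-10,-150,0));print(w)
go(w[0],w[1],180,-.181);st()
i=imaging.camera_info('wrist');a=snap('wrist','w12.png');np.savez('w12.npz',**i)"
```

```text
t: 16.45
ee_pos: [619.9, -104.3, 279.4]
orientation: [-2.338, -2.07, 0.048]
ft_force: [-0.2, -1.0, -0.2]
width: 61.8
[694.12439574 244.76713426 136.        ] [646.03507509 -29.19719769 136.        ] 278.1529038873558
[ 615.49311598 -117.47349875    0.        ]
t 16.45 pos [ 619.9 -104.3  279.4] yang -0.122 tilt [-0.036 -0.006 -0.999] q [-0.18  0.4   1.56 -0.01  1.21 -0.05] F [-0.2 -1.  -0.2] w 61.8
delta tool mm [-12.6   0.7  99.6] units [-0.251  0.013  1.992] rows 1.992350550132802
turn units (tool z down: + = -yaw) 0.59
station TCP x -8.0 y -136.2 z 279.4  red y 17.2
```

View pics/w12.png

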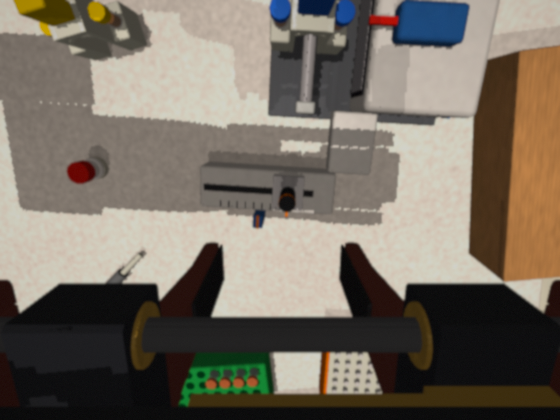

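```bash
python3 -m crank '[{"travel":[-0.1,0.01,0],"turn":0.3},{"travel":[-0.12,0,0.3],"turn":0.3},{"travel":[-0.03,0,0.4],"turn":0},{"travel":[0,0,0.4],"turn":0},{"travel":[0,0,0.4],"turn":0},{"travel":[0,0,0.3],"turn":0},{"travel":[0,0,0],"turn":0},{"travel":[0,0,0],"turn":0}]'
python3 -c "
from st import *
go(615.5,-117.5,130,-.181);st()
i=imaging.camera_info('wrist');a=snap('wrist','w13.png');np.savez('w13.npz',**i)
p=np.load('st2.npy');import fit
print(proj(i,[fit.W(p,(-10,-150,95)),fit.W(p,(-10,-179,45.5)),fit.W(p,(-43.4,-188,45))]))"
```

```text
t: 17.3
ee_pos: [613.3, -120.8, 181.4]
orientation: [-2.408, -1.987, 0.052]
ft_force: [0.6, -1.0, 0.1]
width: 61.3
t 17.3 pos [ 613.3 -120.8  181.4] yang -0.191 tilt [-0.038 -0.006 -0.999] q [-0.21  0.51  1.65 -0.02  1.03 -0.01] F [ 0.6 -1.   0.1] w 61.3
delta tool mm [ 4.3  3.4 51.3] units [0.086 0.067 1.026] rows 1.0257912155396647
turn units (tool z down: + = -yaw) -0.1
station TCP x -11.5 y -153.6 z 181.4  red y 17.2
[694.12439574 244.76713426 136.        ] [646.03507509 -29.19719769 136.        ] 278.1529038873558
[[289.03790233 215.65072385]
 [289.92733006 230.01350016]
 [252.93756595 239.12876131]]
```

View pics/w13.png

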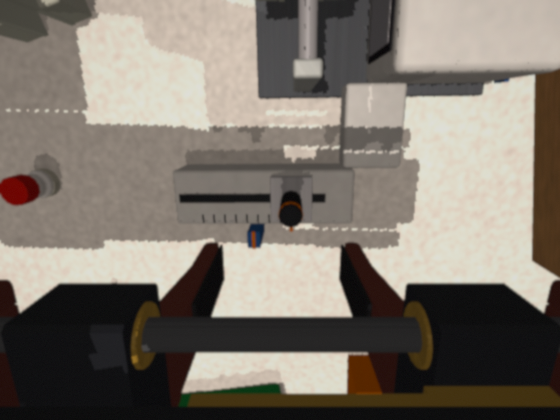

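The knob top is seen at (290,215) against a predicted (289,216). Continuing down.

```bash
python3 -m crank '[{"travel":[0.07,0.06,0.1],"turn":-0.1},{"travel":[0.0,0,0.3],"turn":0},{"travel":[0,0,0.4],"turn":0},{"travel":[0,0,0.2],"turn":0},{"travel":[0,0,0],"turn":0},{"travel":[0,0,0],"turn":0}]'
python3 -c "
from st import *
go(615.5,-117.5,76,-.181);st()
i=imaging.camera_info('wrist');a=snap('wrist','w14.png');np.savez('w14.npz',**i)"
```

```text
t: 17.95
ee_pos: [617.2, -118.2, 130.3]
orientation: [-2.4, -2.002, 0.047]
ft_force: [-0.2, -0.5, 0.8]
width: 61.2
t 17.95 pos [ 617.2 -118.2  130.3] yang -0.18 tilt [-0.033 -0.007 -0.999] q [-0.2   0.57  1.67 -0.02  0.93 -0.01] F [-0.2 -0.5  0.8] w 61.2
delta tool mm [ 1.1 -0.1 54.3] units [ 0.022 -0.002  1.086] rows 1.085981206896088
turn units (tool z down: + = -yaw) 0.01
station TCP x -8.2 y -150.4 z 130.3  red y 17.2
```

View pics/w14.png

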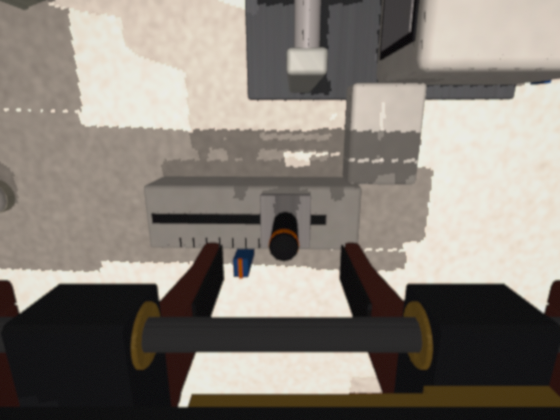

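```bash
python3 -m crank '[{"travel":[0.02,0,0.3],"turn":0},{"travel":[0.0,0,0.3],"turn":0},{"travel":[0,0,0.3],"turn":0},{"travel":[0,0,0.12],"turn":0},{"travel":[0,0,0],"turn":0},{"travel":[0,0,0],"turn":0}]'
python3 -c "
from st import *
go(615.5,-117.5,76,-.181);st()
i=imaging.camera_info('wrist');a=snap('wrist','w15.png');np.savez('w15.npz',**i)"
```

```text
t: 18.6
ee_pos: [615.9, -117.6, 75.3]
orientation: [-2.401, -2.003, 0.046]
ft_force: [-0.2, 0.3, -0.0]
width: 61.6
t 18.6 pos [ 615.9 -117.6   75.3] yang -0.18 tilt [-0.032 -0.008 -0.999] q [-0.2   0.65  1.69 -0.02  0.83 -0.01] F [-0.2  0.3 -0. ] w 61.6
delta tool mm [ 0.  -0.5 -0.7] units [ 0.001 -0.009 -0.014] rows 0.013588337540405946
turn units (tool z down: + = -yaw) 0.01
station TCP x -9.5 y -150.1 z 75.3  red y 17.2
```

View pics/w15.png

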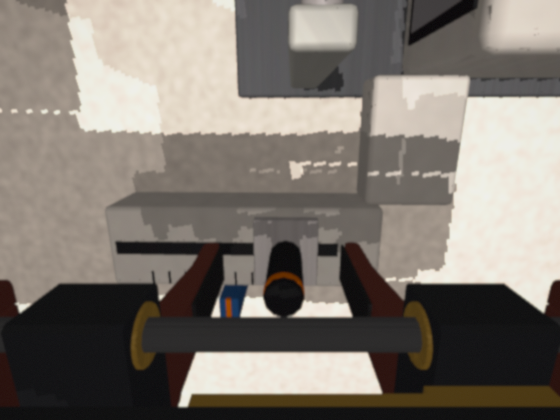

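The knob is centred between the jaws. Closing on it.

```bash
python3 -m crank '[{"travel":[0,0,0],"turn":0},{"travel":[0,0,0],"turn":0},{"travel":[0,0,0],"turn":0},{"travel":[0,0,0],"turn":0},{"travel":[0,0,0],"turn":0},{"travel":[0,0,0],"turn":0},{"travel":[0,0,0],"turn":0},{"travel":[0,0,0],"turn":0},{"travel":[0,0,0],"turn":0}]' -1
python3 -c "
from st import *
go(615.5,-117.5,76,-.181);st()
i=imaging.camera_info('wrist');a=snap('wrist','w16.png');np.savez('w16.npz',**i)"
```

```text
t: 19.55
ee_pos: [617.4, -117.9, 77.5]
orientation: [-2.404, -2.005, 0.041]
ft_force: [-0.7, 0.7, 0.1]
width: 17.9
t 19.55 pos [ 617.4 -117.9   77.5] yang -0.181 tilt [-0.027 -0.008 -1.   ] q [-0.2   0.65  1.69 -0.02  0.83 -0.01] F [-0.7  0.7  0.1] w 17.9
delta tool mm [ 0.1 -1.9  1.6] units [ 0.002 -0.039  0.032] rows 0.03880696843992468
turn units (tool z down: + = -yaw) 0.0
station TCP x -8.0 y -150.1 z 77.5  red y 17.2
```

View pics/w16.png

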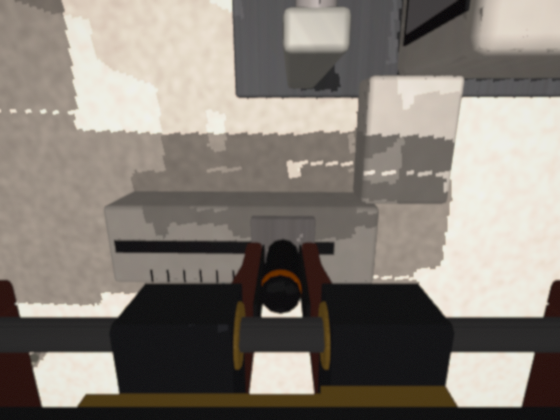

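Gripped at 17.9 mm (knob 18 mm) with TCP at station x = -8.0. Target is about -42.5.

```bash
python3 -m crank '[{"travel":[0,-0.1,0],"turn":0},{"travel":[0,-0.15,0],"turn":0},{"travel":[0,-0.15,0],"turn":0},{"travel":[0,-0.15,0],"turn":0},{"travel":[0,-0.12,0],"turn":0},{"travel":[0,0,0],"turn":0},{"travel":[0,0,0],"turn":0}]' -1
python3 -c "
from st import *
go(615.5,-117.5,76,-.181);st()"
```

```text
t: 20.3
ee_pos: [584.3, -111.9, 77.6]
orientation: [-2.408, -2.009, 0.034]
ft_force: [5.2, -0.6, -8.5]
width: 17.4
t 20.3 pos [ 584.3 -111.9   77.6] yang -0.18 tilt [-0.02 -0.01 -1.  ] q [-0.2   0.61  1.77 -0.02  0.78 -0.01] F [ 5.2 -0.6 -8.5] w 17.4
delta tool mm [ 0.2 31.7  1. ] units [0.003 0.635 0.02 ] rows 0.6347552372144307
turn units (tool z down: + = -yaw) 0.01
station TCP x -41.7 y -150.2 z 77.6  red y 17.2
```

```bash
python3 -c "
from st import *
i=imaging.camera_info('wrist');a=snap('wrist','w17.png');np.savez('w17.npz',**i)
a=snap('scene','s17.png')
cv2.imwrite('pics/s17c.png',cv2.resize(a[220:300,240:345],None,fx=7,fy=7,interpolation=cv2.INTER_CUBIC))
a=snap('top','t17.png')
cv2.imwrite('pics/t17c.png',cv2.resize(a[130:220,250:350],None,fx=6,fy=6,interpolation=cv2.INTER_CUBIC))
st()"
```

```text
station TCP x -41.5 y -150.2 z 77.6  red y 17.2
```

View pics/s17c.png

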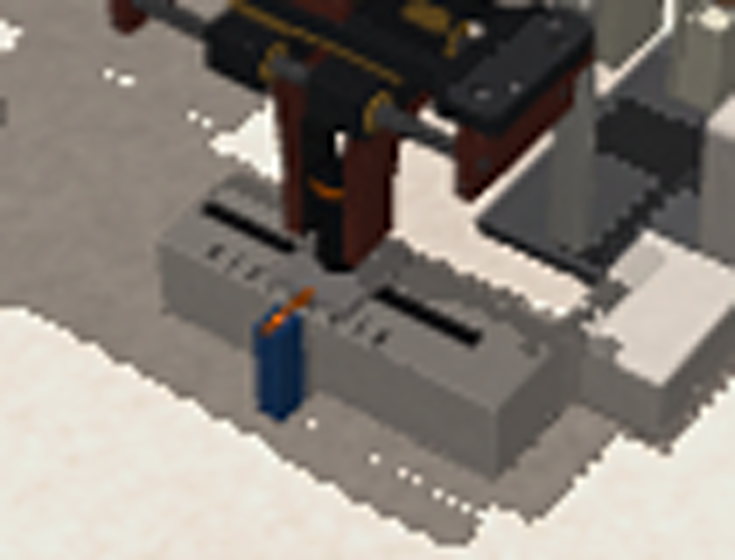

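View pics/w17.png

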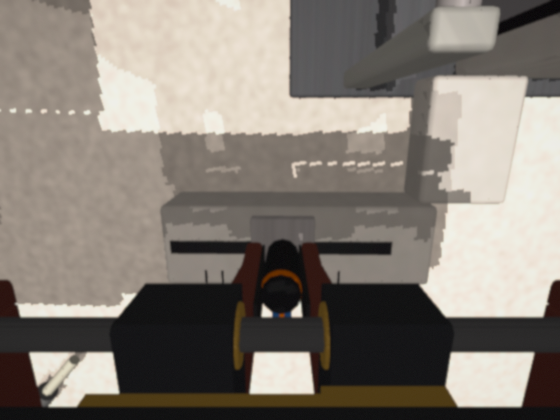

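View pics/t17c.png

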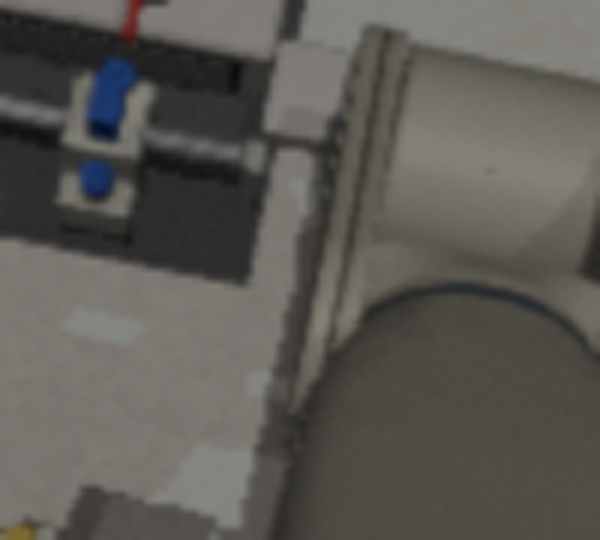

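The scene crop shows the pointer at (303,297) almost collinear with the clip's line. By the numbers about 1 mm is missing, so I'll nudge and check that it holds.

```bash
python3 -m crank '[{"travel":[0,-0.04,0],"turn":0}]' -1
python3 -c "
from st import *
st()
for k in range(4):
    a=imaging.get_image('scene'); st()
cv2.imwrite('pics/s18c.png',cv2.resize(a[220:300,240:345],None,fx=7,fy=7,interpolation=cv2.INTER_CUBIC))
go(0,0,0)"
```

```text
t: 20.55
ee_pos: [583.0, -111.7, 77.6]
orientation: [-2.408, -2.009, 0.034]
ft_force: [4.9, -0.7, -8.8]
width: 18.0
station TCP x -43.0 y -150.2 z 77.6  red y 17.2
station TCP x -43.4 y -150.2 z 77.6  red y 17.2
station TCP x -43.3 y -150.2 z 77.6  red y 17.2
station TCP x -43.3 y -150.2 z 77.6  red y 17.2
station TCP x -43.3 y -150.2 z 77.6  red y 17.2
t 20.75 pos [ 582.7 -111.6   77.6] yang -0.18 tilt [-0.02 -0.01 -1.  ] q [-0.2   0.61  1.78 -0.02  0.78 -0.01] F [ 5.6 -0.5 -8.8] w 17.7
delta tool mm [   6.4 -591.8   88.3] units [  0.128 -11.835   1.765] rows 11.835045834662274
```

View pics/s18c.png

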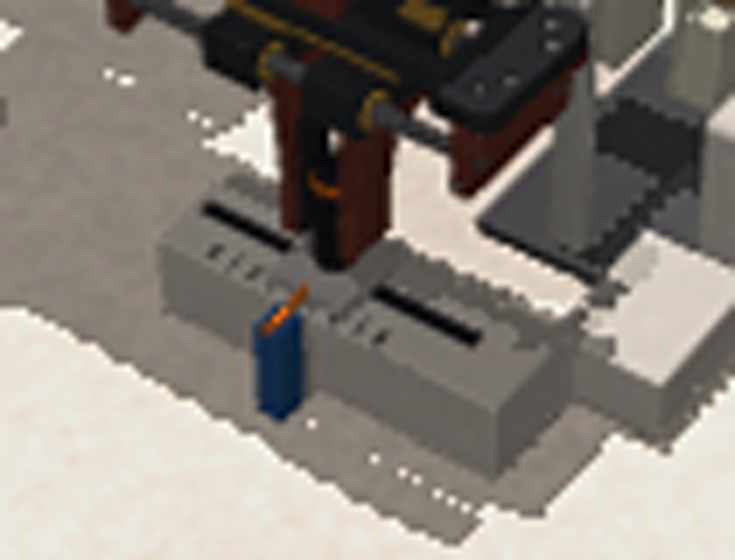

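The pointer and line now form one continuous stroke, and the hold is steady at -43.3 mm. Last check: the carrier and bystanders.

```bash
python3 -c "
from st import *
a=snap('scene','s19.png');b=cv2.imread('pics/scene0.png')
cv2.imwrite('pics/s19c.png',cv2.resize(a[120:300,220:440],None,fx=3.3,fy=3.3,interpolation=cv2.INTER_CUBIC))
st();print(np.abs(ctrl.get_obs()['qvel']).max())"
```

```text
station TCP x -43.3 y -150.2 z 77.6  red y 17.2
0.0018684290310534027
```

View pics/s19c.png

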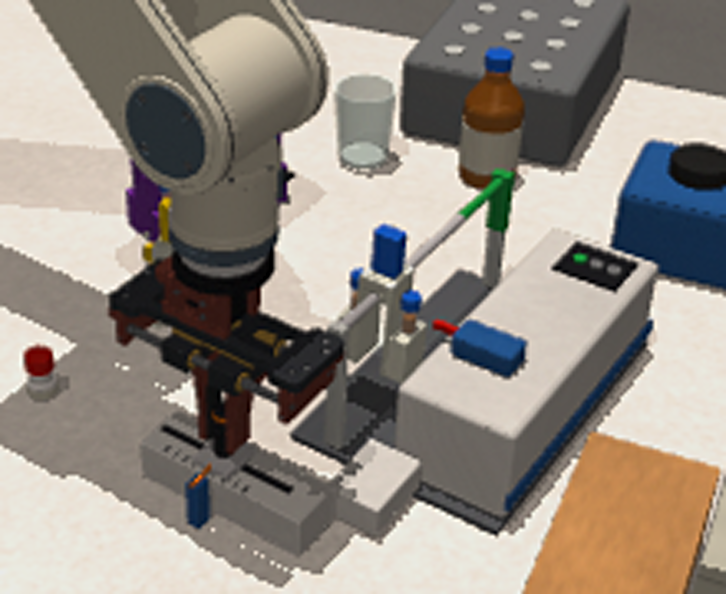

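The picture shows the carrier hanging upright and level with the pointer at (390,300), the gripper holding the knob, and the beaker, bottle and jar where they started. Handing in.

```bash
python3 -c "
from h import *
print(workorder.close_job())"
```

```text
the job is handed in; nothing more can be done
None
```

The job is handed in at about 21 s, with the blue-capped carrier on the rail at the red pointer and the gripper still holding the shutter knob at the clip's line. `close_job()` gives no verdict, so the result below rests on my own checks.

- **Carrier:** I hung it at the green end, slid it along without lifting, and released it. The wrist view after release showed its tab and the red pointer in the same image column (282), and it hung upright in the last scene picture.
- **Shutter:** I pulled the knob about 35 mm. The TCP held steady at -43.3 mm along station x, where I had measured the line at -43.4 mm. The force reading was about 5.6 N, which fits the spring, and the pointer and line looked like one stroke.
- **Disagreements:** The fixed cameras and the wrist camera differed by 2–4 mm, mainly along x and y. I used the wrist values. The top camera would put the pull nearer 36.4 mm, still inside the 5 mm tolerance.
- **Tool tilt:** The tool picked up a tilt of about 0.02–0.04 rad during the fast moves. I could not correct it through the interface, but it is far below the 0.2 rad limit.
- **Not checked:** At the end the arm mostly hid the yellow carrier in the scene view, so I did not confirm its position. Nothing was moved close to it.

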